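# Clamp a nested bracket in the toggle jig with an extension tube

## Robot

A 7-joint arm with a two-finger parallel gripper is mounted at the origin on a cart in front of the work surface, level with it; the furniture and walls round the work are solid. World frame = base frame: x ahead of the robot, y to its left, z up, the work surface at z = 0. Lengths are in m, angles in rad, forces in N, time in s.
With the tool pointing down it reaches from about 0.425 to 0.925 m from the base axis. Payload 6.8 kg.
Tool frame: the origin (TCP) lies midway between the tips of the shut fingers; the grasp point (between the pads) lies 19 mm behind it; z points along the fingers, y is the direction in which the jaws open and shut (so a half turn about z gives the same grasp; the last joint's range is limited). The gripper opens to 85 mm and grips with 20 to 120 N. Pads are 22 mm wide; open, the fingers measure 114 mm over their backs; the gripper's body (76 mm by 85 mm) begins 54 mm behind the grasp point. The pads swing forward as they close: fully open they stand 13 mm farther back than shut.
Start: joints at [-1.317, 0.477, 0.022, 1.555, -0.011, 1.109, -0.083], TCP at [0.239, 0.631, 0.231] pointing down, gripper open.
Joint ranges: [-2.96, 2.96], [-0.34, 2.1], [-1.41, 1.46], [0.24, 2.44], [-1.37, 4.51], [0.17, 1.92], [-2.96, 2.96]. Speed limits (rad/s): [2.39, 2.39, 3.14, 3.14, 3.14, 3.14, 3.14].

## Interface

Orientations are given as a unit quaternion [w, x, y, z].
In Python, from workcell import sensors, viewer, workorder gives the robot as it stands. The module is installed in compiled form; this text tells all that it offers.
- The arm moves only by the tool jog_arm, never from a script. Its argument "plan" is one flat list of numbers, 6 for each row, row after row: the shift along the world's x, y, z each as a share of 0.08 m, from -1 to 1, then the turn, a rotation vector about the world's x, y, z each as a share of 4 degrees, from -1 to 1. In form: [dx, dy, dz, wx, wy, wz, dx, dy, dz, wx, wy, wz, ...]. A call has 1 to 10 rows; each row shifts and turns the commanded pose from where the row before left it; what a row does not reach is not made up. A row lasts 1/12 s, in which the tool goes at most 41.7 mm and 7.16 degrees, less where a joint would pass 70% of its speed; a pose out of reach is approached as far as the arm can. A call with a number of a shift or a turn outside -1 to 1 is refused whole. A call with a gripper value outside its range is refused whole. "grip" is the opening, from 0 (shut) to 1 (fully open), set as the call begins (left out, the last holds). The fingers move at their own pace and stop on an object; "grip_force" is the grip in N (left out, the last holds). Time passes only in rows, so rows that do not move let the fingers close. It gives the time, the measured TCP pose, the force and the opening at its end, in the units of the state.
- sensors.read_state(): the state, without advancing time (a new reading comes with each control period).
- viewer.get_image(name): name is "scene" or "top" or "wrist"; returns (picture, depth): 384x512x3 uint8, red, green, blue; 384x512 float32, m along the optical axis (not along the pixel's ray), 0 where there is no reading.
- viewer.calibration(name): a dict with "mtx" (3x3 intrinsics, pixels), "dist" ([k1, k2, p1, p2, k3] as OpenCV has them; the pictures are not rectified), "cam_to_world" (4x4, takes a point from camera to world coordinates); the wrist camera has in their place "mount" (4x4, takes a point from camera to tool coordinates, whose origin is the TCP and whose axes are the flange's). Camera axes: x right, y down, z forward; pixel columns grow to the right and rows downward; lengths in m; the calibration is good to about 2 mm. A picture is of the moment at which its call begins: read the wrist's pose just before it. calibration takes no time and is no camera call.
- workorder.close_job(): hands the job in, once; it reports no verdict.
The state is a dict: "time": time; "joints": joint angles; "joint_velocities": joint speeds; "effort": joint torques, N m; "position": TCP position; "tool_rot": TCP orientation; "wrist_force": force on the tool from outside, world axes, zero at the start; "wrist_torque": the same for the moment, N m; "grip_width": finger opening in m.
Only numpy, scipy, OpenCV 4.12 (cv2) and the standard library are available. Lean on these libraries where they do the work, as an engineer would, in place of code of your own. Each camera call takes 0.05 s, during which the arm holds its last target.

## Task

Lift only the top steel bracket off the nested stack, straight up so that the next one stays put, and set it over the guide rail of the holding jig between the end stop and the clamp's pad. Then slip the square tube over the short clamp lever and swing the lever with it past the dead point until the clamp locks and holds the bracket hard against the end stop. Never push the lever with the gripper itself; afterwards pull the tube off and lay it flat on the table, and leave the other two brackets and everything else where they are.

Things in the scene. Friction and masses are not known exactly. Their poses are not given: they have to be found in the camera images.
- bracket_top_center (a point): Loose top bracket of the stack, the one to clamp: 3 mm steel channel open downward and at the ends, 80 mm long (own y), 48 tall, 0.16 kg. Upper flanks 40 mm apart outside from 19 mm above its foot to its top; lower part 49 wide (43 inside) with foot flanges to 72. Grasp it across the upper flanks, fingertips 20 mm or more above the foot. Point: middle, 24 mm above its foot.
- bracket_mid_center (a point): Second bracket of the stack, alike; stays. Point: its middle, half-way up. Each bracket sits 32 mm above the one below, its step resting on that one's crown and its lower part nested 16 mm over it with 1.7 mm play at each side: lift the top one straight up and level, at least 20 mm, before moving sideways. The stack stands to the left of the jig.
- bracket_low_center (a point): Lowest bracket of the stack, alike, standing on the table; stays. Point: its middle, half-way up (24 mm above the table).
- stop_face (a point): Middle of the flat face (62 mm wide, top 60 mm above the table) of the jig's end stop; 36 mm above the table. The face looks along this frame's -y, to the clamp. The jig, a plate 112 x 290 mm and 12 thick screwed to the table, runs along that line. A bracket seated on the plate over the rail has its centre at x = 0, z = 0 here, its y parallel to this y, and y = -40 mm when hard on the stop.
- rail_middle (a point): Middle of the top of the jig's guide rail, 23 mm above the table: 39 mm wide, 74 long along y, 11 high over the plate, starting 4 mm from the stop. The bracket is set down over it from above, foot flanges flat on the plate, with 2.2 mm play at each side, and can slide along it. Axes as stop_face.
- pad_face (a point): Middle of the clamp's black pressure pad (44 wide, 30 tall), facing the stop. Lever open, it stands 101 mm from the stop (up to 4 mm less if the lever starts a little closed), so the 80 mm bracket goes between with 16 to 20 mm to spare: leave 5 to 10 mm at the stop. The lever drives it 27 mm; it slides the bracket home and gives on a spring (45 to 90 N) over the last 6 mm.
- clamp_lever (a joint): Lever angle about its upright hinge, rad. 0 fully open (starts at 0 to 0.12); grows anticlockwise seen from above. With a bracket in, it turns easily to 0.63, then is stiff (up to 1.4 N m at 0.7 to 0.85) and springs back to 0.63 if let go before the dead point at 1.10; past that the clamp pulls itself to its end stop at 1.20 and stays locked. Under load the tube runs up to 0.2 rad ahead of it.
- lever_hinge (a point): Point on the lever's hinge axis at lever height, 66 mm above the table, near the jig's other end from the stop. Axes as stop_face.
- lever_root (a point): Same point, with axes that turn with the lever: its -y runs along the stub to the tip.
- lever_tip (a point): Tip of the short lever, 66 mm from the hinge axis: a level round dark steel stub 15 mm thick with a round end; the last 38 mm are free, then comes an 18 mm square boss (28 mm from the axis). Open, it sticks out of the jig on the robot's side; closed, it lies in line with the jig, away from the stop. Axes as lever_root.
- tube_center (a point): Middle of the extension bar: plain bright steel square tube, 140 mm long (own y), 24 mm outside, 19 inside, open at both ends, 0.22 kg, lying on the table (point 12 mm up). Either end slips over the stub with 2 mm play at each side (0.1 rad slack). Its middle is 98 mm from the hinge axis when pushed on to the boss, 136 at the stub's tip. Lies left in front of the stack or right in front of the clamp.
- tube: The same tube; origin under its middle.
- bracket_top: The same top bracket; origin at the middle of its foot.
- cutter: Bystander, not to be moved: grey snap-off cutter, 19 x 150 x 17 mm, lying where the tube does not (left or right front). Origin at the middle of its underside.
- nippers: Bystander, not to be moved: side cutters with red grips, 51 x 144 x 11 mm. Origin at the middle of its underside.
- hex_key: Bystander, not to be moved: hexagon key, 28 x 75 x 6 mm. Origin at the middle of its underside.
- tin: Bystander, not to be moved: round tin, 59 mm across, 30 mm tall. Origin at the middle of its underside.
- plug_gauge: Bystander, not to be moved: plug gauge, 15 x 99 x 15 mm. Origin at the middle of its underside.
- tape: Bystander, not to be moved: roll of black tape, 66 mm across, 19 mm tall. Origin at the middle of its underside.
- weight: Bystander, not to be moved: brass weight with a knob, 38 mm across, 62 mm tall. Origin at the middle of its underside.

How it is judged:
On the way, in this order (a step that is already met when the one before it is completed fails the run):
1. the top bracket sits on the jig plate over the guide rail, in front of the end stop, with the clamp lever still open (x of bracket_top_center in the frame of stop_face between -0.006 and 0.006 m and z of bracket_top_center in the frame of stop_face between -0.004 and 0.004 m and angle between the y axis of bracket_top_center and the y axis of stop_face, either way round below 0.08 rad and y of bracket_top_center in the frame of stop_face between -0.062 and -0.036 m and value of joint clamp_lever below 0.4 rad and contact force between the fingers and bracket_top below 0.5 N), for 0.2 s.
2. the lever is past its dead point with the tube on it (x of tube_center in the frame of lever_root between -0.015 and 0.015 m and y of tube_center in the frame of lever_root between -0.124 and -0.085 m and z of tube_center in the frame of lever_root between -0.015 and 0.015 m and value of joint clamp_lever above 1.13 rad), for 0.1 s.
At the end, for the whole second after the job is handed in: Lever locked past its dead point (over 1.15 rad); bracket flat on the plate over the rail (6 mm sideways, 4 mm in height, 0.08 rad) and within 2 mm of the stop; tube off the lever, lying flat and still on the table (middle 9 to 16 mm up); the other two brackets within 15 mm of where they stood (value of joint clamp_lever above 1.15 rad and x of bracket_top_center in the frame of stop_face between -0.006 and 0.006 m and z of bracket_top_center in the frame of stop_face between -0.004 and 0.004 m and angle between the y axis of bracket_top_center and the y axis of stop_face, either way round below 0.08 rad and y of bracket_top_center in the frame of stop_face between -0.042 and -0.037 m and height (world z) of tube_center between 0.009 and 0.016 m and linear speed of each of tube, bracket_top below 0.02 m/s and distance of each of bracket_mid_center, bracket_low_center from where it was at the start of the episode below 0.015 m); the robot touches nothing.
It fails at once if the second bracket is dragged up more than 10 mm (height (world z) of bracket_mid_center above 0.066 m).
It fails at once if the gripper itself pushes on the clamp lever (more than 3 N) (contact force between the fingers and clamp_lever above 3 N).
It fails at once if the lower two brackets or a bystander is moved by more than 30 mm (distance of any of bracket_mid_center, bracket_low_center, cutter, nippers, hex_key, tin, plug_gauge, tape, weight from where it was at the start of the episode above 0.03 m).
It also fails if it takes over 53 s, if anything falls off the work surface, if the arm or the gripper's body presses on something with over 40 N, if the wrist force passes 120 N, or if a joint passes its speed limit or range.

## Working session

There is one attempt and no reset: what is moved stays moved. The work goes in short steps, Python scripts to look and compute and a tool call to move; the robot and the scene stay as the last step left them, time stands still between calls to the robot, and variables do not carry over. Pictures are saved under pics/ and viewed, and the job is handed in when it is done.

Besides the shell and the picture viewer there is one more tool, called after ">>>" by a JSON object that holds its "api" and its "payload", one argument or row to a line. jog_arm: Moves the arm, as the interface text tells. Its arguments: {"type":"object","properties":{"plan":{"type":"array"},"grip":{"type":"number"},"grip_force":{"type":"number"}},"required":["plan"]}

```bash
mkdir -p pics; ls
python3 - <<'E'
from workcell import sensors, viewer, workorder
import cv2,numpy as np
s=sensors.read_state();print(s)
for n in ["scene","top"]:
    c=viewer.calibration(n);print(n,c)
    im,d=viewer.get_image(n)
    np.savez(f"{n}0.npz",im=im,d=d)
    cv2.imwrite(f"pics/{n}0.png",im[:,:,::-1])
print(viewer.calibration("wrist"))
E
```

```text
pics
{'time': 0.0, 'joints': array([-1.31708584,  0.47781393,  0.02235226,  1.55642301, -0.01152125,
        1.10928606, -0.08308073]), 'joint_velocities': array([-0.0003243 ,  0.00157368,  0.00078604,  0.00108866, -0.00037205,
        0.00300742, -0.0012027 ]), 'effort': array([ 2.22968829e-04, -5.96453261e+01,  1.60793591e+00, -2.81185716e+01,
        1.24165855e-02,  9.54501535e-03, -8.20110614e-06]), 'position': array([0.23873913, 0.63075663, 0.23032868]), 'tool_rot': array([-1.02336419e-04,  1.79909940e-01,  9.83682673e-01, -8.95262202e-04]), 'wrist_force': array([-0.72891139, -0.21732467,  0.20779016]), 'wrist_torque': array([-0.03188129,  0.05927506,  0.01537658]), 'grip_width': 0.08502612970542248}
scene {'mtx': array([[455.13780661,   0.        , 266.62670378],
       [  0.        , 455.13780661, 195.9129247 ],
       [  0.        ,   0.        ,   1.        ]]), 'dist': array([0.06311306, 0.        , 0.        , 0.        , 0.        ]), 'cam_to_world': array([[-0.77609189, -0.29696832,  0.55631932, -0.37606393],
       [-0.63035878,  0.33994106, -0.69791682,  1.22819538],

[... 530 characters left out ...]
, -0.10139953, -0.99453743,  1.14020344],
       [ 0.        ,  0.        ,  0.        ,  1.        ]])}
{'mtx': array([[319.64964836,   0.        , 252.52814274],
       [  0.        , 319.64964836, 196.85907271],
       [  0.        ,   0.        ,   1.        ]]), 'dist': array([-0.02920303,  0.        ,  0.        ,  0.        ,  0.        ]), 'mount': array([[ 4.21847765e-04, -9.63935327e-01, -2.66136257e-01,
         6.80056518e-02],
       [ 9.99999853e-01,  3.15904078e-04,  4.40889205e-04,
         4.62277133e-04],
       [-3.40915151e-04, -2.66136404e-01,  9.63935319e-01,
        -1.43066184e-01],
       [ 0.00000000e+00,  0.00000000e+00,  0.00000000e+00,
         1.00000000e+00]])}
```

View pics/top0.png

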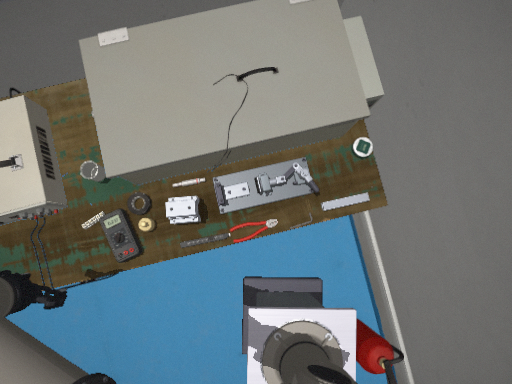

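View pics/scene0.png

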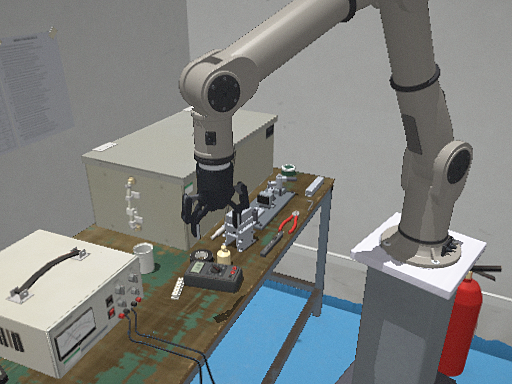

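```bash
cat > h.py <<'E'
import numpy as np,cv2
from workcell import sensors, viewer
from scipy.spatial.transform import Rotation as R
def cal(n,s=None):
    c=viewer.calibration(n)
    if n!="wrist": return c["mtx"],c["dist"],c["cam_to_world"]
    T=np.eye(4);q=s["tool_rot"];T[:3,:3]=R.from_quat([q[1],q[2],q[3],q[0]]).as_matrix();T[:3,3]=s["position"]
    return c["mtx"],c["dist"],T@c["mount"]
def cloud(d,c):
    K,D,T=c
    v,u=np.mgrid[0:384,0:512]
    p=cv2.undistortPoints(np.stack([u,v],-1).reshape(-1,1,2).astype(float),K,D).reshape(384,512,2)
    P=np.dstack([p[...,0]*d,p[...,1]*d,d])
    W=P@T[:3,:3].T+T[:3,3]; W[d<=0]=np.nan
    return W
def planept(u,v,z,c):
    K,D,T=c
    p=cv2.undistortPoints(np.array([[[u,v]]],float),K,D).ravel()
    r=T[:3,:3]@np.array([p[0],p[1],1]);t=(z-T[2,3])/r[2];return T[:3,3]+t*r
def proj(X,c):
    K,D,T=c;Ti=np.linalg.inv(T)
    return cv2.projectPoints(np.array(X,float).reshape(-1,1,3),cv2.Rodrigues(Ti[:3,:3])[0],Ti[:3,3],K,D)[0].reshape(-1,2)
def load(n,f):
    z=np.load(f);return z["im"],z["d"]
# ortho map: render height + colour over world window
def ortho(W,im,x0,x1,y0,y1,res):
    nx=int(round((x1-x0)/res));ny=int(round((y1-y0)/res))
    H=np.full((nx,ny),np.nan);C=np.zeros((nx,ny,3),np.uint8)
    m=np.isfinite(W[...,0]);P=W[m];c=im[m]
    i=((x1-P[:,0])/res).astype(int);j=((y1-P[:,1])/res).astype(int)
    k=(i>=0)&(i<nx)&(j>=0)&(j<ny)
    for a,b,z,cc in zip(i[k],j[k],P[k,2],c[k]):
        if not H[a,b]>z: H[a,b]=z;C[a,b]=cc
    return H,C
E
python3 - <<'E'
from h import *
im,d=load("top","top0.npz");c=cal("top")
W=cloud(d,c)
crop=im[130:260,70:390];cv2.imwrite("pics/topc.png",cv2.resize(crop[:,:,::-1],None,fx=2.5,fy=2.5,interpolation=cv2.INTER_CUBIC))
for u,v in [(345,201),(205,241),(183,203),(183,213),(183,220),(235,191),(218,190),(262,184),(297,172),(313,186),(310,160),(250,160),(180,170),(230,130),(150,150),(350,170),(270,225),(300,205)]:
    print(u,v,W[v,u].round(4))
E
```

```text
345 201 [ 0.467  -0.1216  0.0238]
205 241 [0.3411 0.2895 0.0127]
183 203 [0.4442 0.3417 0.1108]
183 213 [0.4173 0.341  0.1091]
183 220 [0.3996 0.3468 0.0696]
235 191 [0.4895 0.2049 0.0231]
218 190 [0.4875 0.2524 0.0578]
262 184 [0.5076 0.127  0.0586]
297 172 [0.5477 0.0243 0.0407]
313 186 [ 0.5032 -0.0171  0.0745]
310 160 [ 5.925e-01 -2.070e-02 -4.000e-04]
250 160 [ 0.588   0.1625 -0.0011]
180 170 [0.5405 0.3604 0.072 ]
230 130 [0.6102 0.2133 0.2536]
150 150 [0.5571 0.4005 0.2545]
350 170 [ 0.5644 -0.1435  0.0008]
270 225 [0.392  0.0991 0.0094]
300 205 [4.54e-01 9.00e-03 2.00e-04]
```

View pics/topc.png

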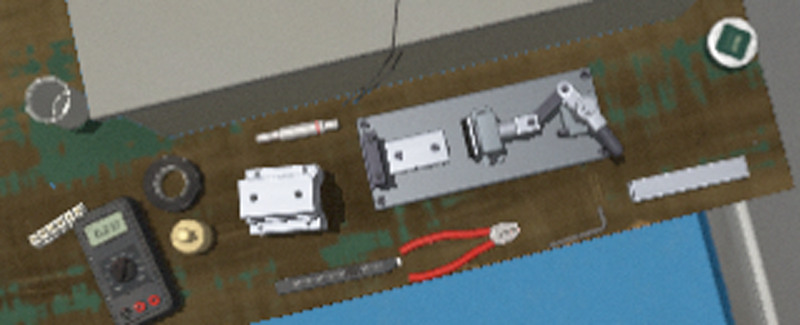

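Run:
```python
from h import *
im,d=load("top","top0.npz");c=cal("top")
W=cloud(d,c)
def rect(name,m):
    P=W[m][:,:2]; z=np.median(W[m][:,2])
    r=cv2.minAreaRect((P*1000).astype(np.float32));print(name,m.sum(),np.round(r[0],1),np.round(r[1],1),round(r[2],2),z.round(4)); print(cv2.boxPoints(r).round(1).tolist())
x,y,z=W[...,0],W[...,1],W[...,2]
rect("plate",(abs(z-.012)<.004)&(x>.43)&(x<.60)&(y>-.06)&(y<.29))
rect("tube",(abs(z-.024)<.005)&(x>.43)&(x<.50)&(y>-.21)&(y<-.06))
rect("stacktop",(z>.107)&(z<.118)&(x<.5)&(y>.28)&(y<.4))
rect("stop",(z>.055)&(z<.065)&(y>.22)&(y<.28))
rect("rail",(z>.019)&(z<.027)&(y>.15)&(y<.26)&(x>.44)&(x<.55))
rect("pad",(z>.05)&(z<.065)&(y>.08)&(y<.16))
m=(z>.15)&(z<.23)&(x>.5)
print("cab front",[ (round(a,3),np.nanmin(x[m&(abs(y-a)<.02)]).round(3)) for a in np.arange(-.1,.4,.1)])
H,C=ortho(W,im,.42,.62,-.08,.45,.0027)
np.set_printoptions(linewidth=250)
m=(y>-.05)&(y<.06)&(x>.46)&(x<.58)&(z>.03)
for v,u in np.argwhere(m): print(u,v,W[v,u].round(3),im[v,u],end=';')
```

```text
plate 2143 [526.  136.9] [144.8 311.9] 14.21 0.0117
[[417.5, 270.29998779296875], [494.1000061035156, -32.099998474121094], [634.4000244140625, 3.5], [557.9000244140625, 305.79998779296875]]
tube 359 [ 468.8 -126. ] [ 24.  138.3] 13.53 0.0238
[[441.0, -61.599998474121094], [473.29998779296875, -196.10000610351562], [496.6000061035156, -190.5], [464.29998779296875, -56.0]]
stacktop 437 [431.5 349.6] [40.2 80.6] 6.06 0.1116
[[407.29998779296875, 387.6000061035156], [415.79998779296875, 307.3999938964844], [455.79998779296875, 311.70001220703125], [447.29998779296875, 391.8999938964844]]
stop 167 [755.2 249.6] [609.8  57.3] 0.16 0.0594
[[450.20001220703125, 277.3999938964844], [450.3999938964844, 220.1999969482422], [1060.199951171875, 221.8000030517578], [1060.0999755859375, 279.1000061035156]]
rail 298 [485.4 207.3] [52.1 88.9] 12.55 0.0227
[[450.29998779296875, 245.10000610351562], [469.6000061035156, 158.3000030517578], [520.5, 169.60000610351562], [501.1000061035156, 256.3999938964844]]
pad 265 [551.1 112.4] [119.9  77.7] 7.65 0.0566
[[486.5, 142.89999389648438], [496.7999877929687
[... 14940 characters left out ...]
0.028  0.076] [80 81 88];318 188 [ 0.498 -0.032  0.073] [72 66 69];314 189 [ 0.495 -0.021  0.069] [73 72 79];315 189 [ 0.495 -0.023  0.075] [84 84 92];316 189 [ 0.495 -0.026  0.075] [ 91  90 100];317 189 [ 0.495 -0.029  0.073] [85 82 91];318 189 [ 0.495 -0.031  0.076] [71 69 77];319 189 [ 0.496 -0.035  0.069] [58 49 37];314 190 [ 0.493 -0.021  0.067] [55 53 59];315 190 [ 0.492 -0.024  0.07 ] [76 73 81];316 190 [ 0.492 -0.026  0.071] [80 79 87];317 190 [ 0.492 -0.029  0.073] [81 81 89];318 190 [ 0.492 -0.031  0.075] [72 71 78];315 191 [ 0.49  -0.025  0.063] [55 51 58];316 191 [ 0.489 -0.026  0.071] [65 65 71];317 191 [ 0.49  -0.029  0.071] [66 63 71];318 191 [ 0.49  -0.032  0.069] [60 53 54];
```

>>> {"api": "jog_arm", "payload": {
  "plan": [0.15, -0.22, -0.015, 0, 0, -0.99, 0.15, -0.22, -0.015, 0, 0, -0.99, 0.15, -0.22, -0.015, 0, 0, -0.99, 0.15, -0.22, -0.015, 0, 0, -0.99, 0.15, -0.22, -0.015, 0, 0, -0.99, 0.15, -0.22, -0.015, 0, 0, -0.99, 0.15, -0.22, -0.015, 0, 0, -0.99, 0.15, -0.22, -0.015, 0, 0, -0.99],
  "grip": 1
}}

```text
time: 0.77
position: [0.3352, 0.4893, 0.2213]
tool_rot: [-0.0, 0.443, 0.896, -0.0]
wrist_force: [0.0, 0.1, 0.3]
grip_width: 0.0853
```

>>> {"api": "jog_arm", "payload": {
  "plan": [0.15, -0.22, -0.015, 0, 0, -0.99, 0.15, -0.22, -0.015, 0, 0, -0.99, 0.15, -0.22, -0.015, 0, 0, -0.99, 0.15, -0.22, -0.015, 0, 0, -0.99, 0.15, -0.22, -0.015, 0, 0, -0.99, 0.15, -0.22, -0.015, 0, 0, -0.99, 0.15, -0.22, -0.015, 0, 0, -0.99, 0.15, -0.22, -0.015, 0, 0, -0.99, 0, 0, 0, 0, 0, 0, 0, 0, 0, 0, 0, 0]
}}

```text
time: 1.6
position: [0.4319, 0.3481, 0.212]
tool_rot: [0.0, 0.671, 0.741, -0.0]
wrist_force: [-0.8, 0.3, 0.0]
grip_width: 0.0854
```

```bash
cat > wshot.py <<'E'
from h import *
import sys,pickle
def shot(tag):
    s=sensors.read_state(); c=cal("wrist",s); im,d=viewer.get_image("wrist")
    pickle.dump((s,c,im,d),open(f"w{tag}.pkl","wb"))
    cv2.imwrite(f"pics/w{tag}.png",im[:,:,::-1]); return s,c,im,d
if __name__=="__main__":
    s,c,im,d=shot(sys.argv[1]);print(s["time"],s["position"].round(4))
E
python3 wshot.py 1
```

```text
1.6 [0.4319 0.3481 0.212 ]
```

View pics/w1.png

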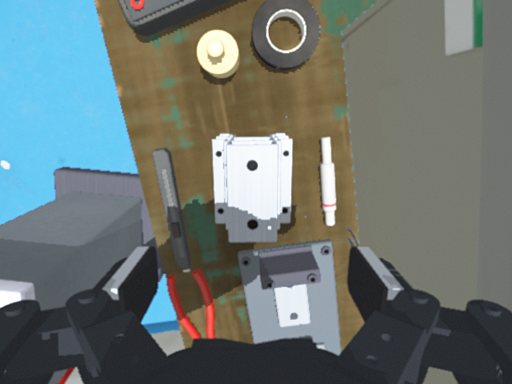

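Run:
```python
from h import *
import pickle
s,c,im,d=pickle.load(open("w1.pkl","rb"));W=cloud(d,c)
x,y,z=W[...,0],W[...,1],W[...,2]
def rect(name,m):
    P=W[m][:,:2]; 
    r=cv2.minAreaRect((P*1000).astype(np.float32));print(name,m.sum(),np.round(r[0],1),np.round(r[1],1),round(r[2],2),"z",np.median(W[m][:,2]).round(4),"med",np.median(P,axis=0).round(4))
near=(abs(x-.43)<.06)&(abs(y-.35)<.06)
rect("top",near&(z>.106)&(z<.118))
rect("mid/low flange",near&(z>.06)&(z<.075))
rect("stop",(abs(z-.060)<.004)&(x>.44)&(x<.53)&(y>.22)&(y<.28))
rect("rail",(abs(z-.023)<.003)&(x>.44)&(x<.54)&(y>.17)&(y<.26))
np.set_printoptions(suppress=True)
for zz in (.06,):
  m=near&(z>.106)&(z<.118)
  hull=cv2.convexHull(np.argwhere(m)[:,::-1].astype(np.int32)); a=cv2.approxPolyDP(hull,4,True).reshape(-1,2);print(a.tolist())
cv2.imwrite("pics/w1c.png",cv2.resize(im[120:340,190:360][:,:,::-1],None,fx=2.7,fy=2.7,interpolation=cv2.INTER_CUBIC))
```

```text
top 4950 [430.9 350.7] [40.  80.2] 6.08 z 0.1123 med [0.4307 0.3535]
mid/low flange 1817 [430.9 351. ] [72.  79.8] 6.12 z 0.0673 med [0.4528 0.354 ]
stop 773 [480.4 251.2] [62.  16.9] 13.86 z 0.0601 med [0.48   0.2526]
rail 1325 [487.7 213. ] [ 44.6 100.5] 22.18 z 0.0232 med [0.4936 0.1983]
[[277, 143], [276, 240], [229, 241], [226, 144]]
```

View pics/w1c.png

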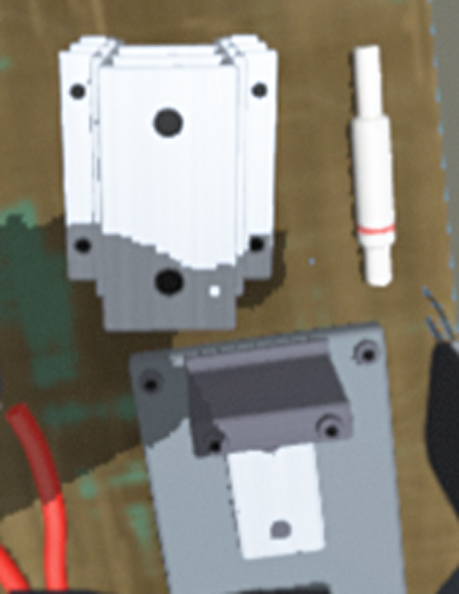

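>>> {"api": "jog_arm", "payload": {
  "plan": [0.105, -0.39, 0.07, 0, 0, 0.28, 0.105, -0.39, 0.07, 0, 0, 0.28, 0.105, -0.39, 0.07, 0, 0, 0.28, 0.105, -0.39, 0.07, 0, 0, 0.28, 0.105, -0.39, 0.07, 0, 0, 0.28, 0.105, -0.39, 0.07, 0, 0, 0.28, 0.105, -0.39, 0.07, 0, 0, 0.28, 0, 0, 0, 0, 0, 0, 0, 0, 0, 0, 0, 0]
}}

```text
time: 2.4
position: [0.4903, 0.1305, 0.2518]
tool_rot: [0.0, 0.618, 0.786, 0.001]
wrist_force: [-0.7, 0.1, -0.3]
grip_width: 0.0852
```

```bash
python3 wshot.py 2
```

```text
2.4 [0.4903 0.1305 0.2518]
```

View pics/w2.png

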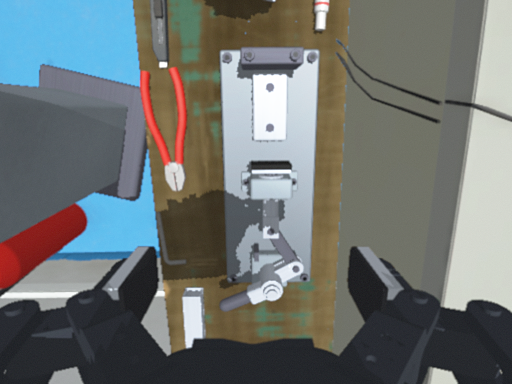

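Run:
```python
from h import *
import pickle
np.set_printoptions(suppress=True)
s,c,im,d=pickle.load(open("w2.pkl","rb"));W=cloud(d,c)
x,y,z=W[...,0],W[...,1],W[...,2]
def rect(name,m):
    n,l,st,_=cv2.connectedComponentsWithStats(m.astype(np.uint8)); k=1+np.argmax(st[1:,4]); m=l==k
    P=W[m][:,:2]; 
    r=cv2.minAreaRect((P*1000).astype(np.float32));print(name,m.sum(),np.round(r[0],1),np.round(r[1],1),round(r[2],2),"z",np.median(W[m][:,2]).round(4)); return r
yw=np.deg2rad(13.9)
rect("rail",(abs(z-.023)<.003)&(x>.44)&(x<.54)&(y>.15)&(y<.26))
rect("stop",(abs(z-.060)<.004)&(x>.44)&(x<.53)&(y>.22)&(y<.28))
rect("plate",(abs(z-.012)<.004)&(x>.40)&(x<.62)&(y>-.06)&(y<.29))
rect("tube",(abs(z-.024)<.003)&(x>.42)&(x<.50)&(y<-.04))
dark=(z>.065)&(z<.082)&(y<.03)&(x<.56)
P=W[dark]
for u,v in [(271,290),(232,302),(224,304),(271,162),(271,170),(268,180),(270,166)]: print(u,v,W[v,u].round(4))
st=(z>.069)&(z<.076)&(x<.525)&(x>.47)&(y<.02)
P=W[st][:,:2];mu=P.mean(0);U,S,V=np.linalg.svd(P-mu);t=(P-mu)@V[0];print("stub",st.sum(),mu,V[0],np.rad2deg(np.arctan2(V[0][1],V[0][0])),t.min(),t.max(),mu+V[0]*t.min(),mu+V[0]*t.max())
q=(P-mu)@V[1];print("width",q.min(),q.max())
cv2.imwrite("pics/w2c.png",cv2.resize(im[230:330,180:330][:,:,::-1],None,fx=5,fy=5,interpolation=cv2.INTER_CUBIC))
```

```text
rail 2291 [492.3 203. ] [39.1 73.3] 13.94 z 0.0234
stop 973 [480.2 250.4] [61.9 16.5] 14.83 z 0.0603
plate 13250 [512.6 123.9] [113.  288.5] 14.22 z 0.0124
tube 815 [460.5 -93.3] [24.4 81.2] 13.75 z 0.0243
271 290 [0.5393 0.0147 0.0836]
232 302 [ 0.5017 -0.0169  0.0735]
224 304 [ 0.4934 -0.0228  0.0719]
271 162 [0.5073 0.1466 0.0452]
271 170 [0.5084 0.1399 0.0567]
268 180 [0.5078 0.1288 0.0583]
270 166 [0.5061 0.1441 0.0584]
stub 412 [ 0.50840754 -0.0132203 ] [-0.73090922 -0.6824747 ] -136.96267134114547 -0.025678070075317284 0.024433241444631514 [0.52717588 0.00430433] [ 0.49054906 -0.02989537]
width -0.006568479358937096 0.009889748196844864
```

View pics/w2c.png

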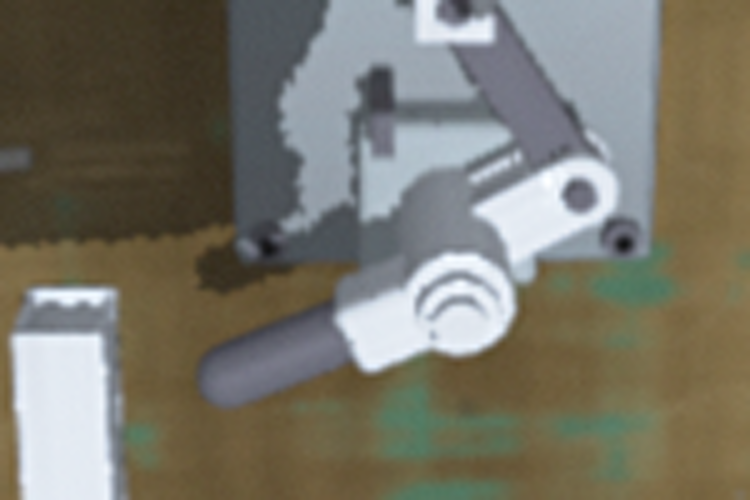

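>>> {"api": "jog_arm", "payload": {
  "plan": [-0.093, 0.344, -0.159, 0, 0, -0.235, -0.093, 0.344, -0.159, 0, 0, -0.235, -0.093, 0.344, -0.159, 0, 0, -0.235, -0.093, 0.344, -0.159, 0, 0, -0.235, -0.093, 0.344, -0.159, 0, 0, -0.235, -0.093, 0.344, -0.159, 0, 0, -0.235, -0.093, 0.344, -0.159, 0, 0, -0.235, -0.093, 0.344, -0.159, 0, 0, -0.235, 0, 0, 0, 0, 0, 0]
}}

```text
time: 3.2
position: [0.4243, 0.3595, 0.1465]
tool_rot: [-0.002, 0.663, 0.748, -0.001]
wrist_force: [-1.2, 1.1, 0.5]
grip_width: 0.0852
```

```bash
cat >> h.py <<'E'
def st():
    s=sensors.read_state();q=s["tool_rot"];r=R.from_quat([q[1],q[2],q[3],q[0]]).as_matrix()
    print("t",round(s["time"],2),"pos",s["position"].round(4),"jaw",np.rad2deg(np.arctan2(r[1,1],r[0,1])).round(2),"tilt",r[:2,2].round(4),"F",s["wrist_force"].round(2),"M",s["wrist_torque"].round(2),"w",round(s["grip_width"],4),"j7",s["joints"].round(2))
    return s
E
python3 -c "
from h import *
st()"
```

```text
t 3.2 pos [0.4243 0.3595 0.1465] jaw 6.89 tilt [-0.0045  0.0004] F [-1.2   1.14  0.47] M [ 0.04  0.04 -0.  ] w 0.0852 j7 [-1.07  0.39  0.32  1.94 -0.17  0.84 -0.54]
```

>>> {"api": "jog_arm", "payload": {
  "plan": [0, 0, 0, 0, 0, 0, 0, 0, 0, 0, 0, 0]
}}

```text
time: 3.37
position: [0.4292, 0.3524, 0.1491]
tool_rot: [-0.0, 0.667, 0.745, -0.001]
wrist_force: [0.5, -0.8, 0.1]
grip_width: 0.0852
```

```bash
python3 -c "
from h import *
st()"
```

```text
t 3.37 pos [0.4292 0.3524 0.1491] jaw 6.38 tilt [-0.0008 -0.0007] F [ 0.48 -0.82  0.06] M [0.01 0.01 0.  ] w 0.0852 j7 [-1.06  0.39  0.33  1.94 -0.16  0.84 -0.53]
```

>>> {"api": "jog_arm", "payload": {
  "plan": [0, 0, -0.13, 0, 0, 0, 0, 0, -0.15, 0, 0, 0, 0, 0, -0.15, 0, 0, 0, 0, 0, -0.15, 0, 0, 0, 0, 0, -0.12, 0, 0, 0, 0, 0, -0.08, 0, 0, -0.05, 0, 0, 0, 0, 0, 0, 0, 0, 0, 0, 0, 0]
}}

```text
time: 4.03
position: [0.4302, 0.3512, 0.0867]
tool_rot: [0.0, 0.669, 0.743, -0.0]
wrist_force: [-0.4, 0.8, 1.2]
grip_width: 0.0856
```

```bash
python3 -c "
from h import *
st()"
```

```text
t 4.03 pos [0.4302 0.3512 0.0867] jaw 6.01 tilt [-0.0005 -0.0007] F [-0.37  0.84  1.19] M [-0.03  0.   -0.03] w 0.0856 j7 [-1.03  0.48  0.3   1.98 -0.21  0.71 -0.5 ]
```

>>> {"api": "jog_arm", "payload": {
  "plan": [0, 0, 0, 0, 0, 0, 0, 0, 0, 0, 0, 0, 0, 0, 0, 0, 0, 0, 0, 0, 0, 0, 0, 0, 0, 0, 0, 0, 0, 0, 0, 0, 0, 0, 0, 0],
  "grip": 0,
  "grip_force": 40
}}

```text
time: 4.53
position: [0.4306, 0.3518, 0.0878]
tool_rot: [-0.0, 0.669, 0.743, 0.001]
wrist_force: [-0.5, -0.6, 5.2]
grip_width: 0.0393
```

```bash
python3 -c "
from h import *
st()"
```

```text
t 4.53 pos [0.4306 0.3518 0.0878] jaw 6.03 tilt [0.0007 0.0009] F [-0.54 -0.64  5.21] M [-0.17  0.22  0.03] w 0.0393 j7 [-1.03  0.48  0.3   1.98 -0.21  0.71 -0.5 ]
```

>>> {"api": "jog_arm", "payload": {
  "plan": [0, 0, 0, 0, 0, 0, 0, 0, 0.05, 0, 0, 0, 0, 0, 0.08, 0, 0, 0, 0, 0, 0.1, 0, 0, 0, 0, 0, 0.12, 0, 0, 0, 0, 0, 0.14, 0, 0, 0, 0, 0, 0.16, 0, 0, 0, 0, 0, 0.1, 0, 0, 0, 0, 0, 0, 0, 0, 0]
}}

```text
time: 5.28
position: [0.4313, 0.3524, 0.1496]
tool_rot: [-0.0, 0.669, 0.743, 0.002]
wrist_force: [0.9, 0.3, -1.3]
grip_width: 0.0394
```

```bash
python3 wshot.py 3
python3 - <<'E'
from h import *
st()
im,d=viewer.get_image("scene")
cv2.imwrite("pics/s3.png",cv2.resize(im[150:270,170:340][:,:,::-1],None,fx=4,fy=4,interpolation=cv2.INTER_CUBIC))
E
```

```text
5.2833 [0.4313 0.3524 0.1496]
t 5.33 pos [0.4308 0.3521 0.1485] jaw 6.04 tilt [0.0017 0.0021] F [-0.07  0.65 -1.89] M [-0.03 -0.02  0.01] w 0.039 j7 [-1.06  0.39  0.33  1.94 -0.17  0.83 -0.54]
```

View pics/w3.png

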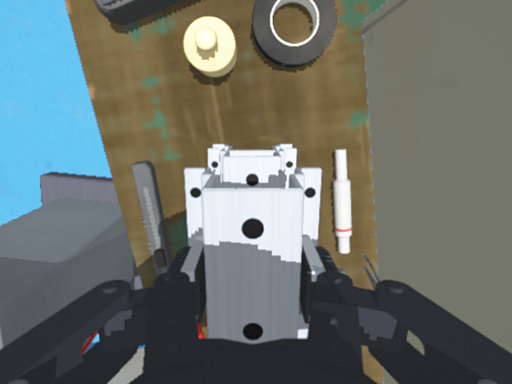

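View pics/s3.png

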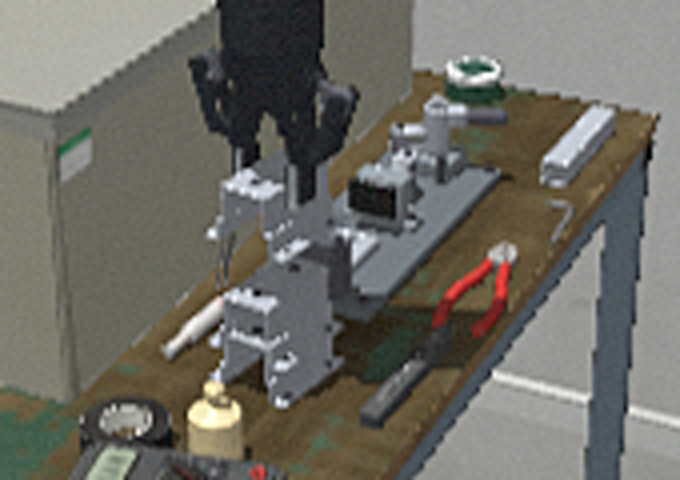

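Run:
```python
from h import *
import pickle
s,c,im,d=pickle.load(open("w3.pkl","rb"));W=cloud(d,c)
x,y,z=W[...,0],W[...,1],W[...,2]
m=(z>.165)&(z<.182)&(np.mgrid[0:384,0:512][0]<342)&(abs(np.mgrid[0:384,0:512][1]-252)<60)
P=W[m];r=cv2.minAreaRect((P[:,:2]*1000).astype(np.float32));print(r,np.median(P[:,2]))
A=np.c_[P[:,:2]-P[:,:2].mean(0),np.ones(len(P))];print("tilt",np.linalg.lstsq(A,P[:,2],rcond=None)[0])
zt=np.median(P[:,2])
for (u,v) in [(252.5,228),(253,330.5)]: print(planept(u,v,zt,c))
print("far edge",planept(253,187,zt,c)); print(s["position"])
# holes precise
g=cv2.cvtColor(im,cv2.COLOR_RGB2GRAY)
for (u,v) in [(252,228),(253,330)]:
    w=g[v-14:v+15,u-14:u+15]; mm=w<60; yy,xx=np.nonzero(mm); print(xx.mean()+u-14,yy.mean()+v-14,mm.sum())
```

```text
((430.2590026855469, 356.0538330078125), (50.75910949707031, 70.42609405517578), 5.944535732269287) 0.17421149185429774
tilt [ 0.00362659 -0.00201151  0.17424575]
[0.42857488 0.37481827 0.17421149]
[0.43382318 0.32734477 0.17421149]
far edge [0.42700938 0.3914085  0.17421149]
[0.43130234 0.35240784 0.14959985]
252.36610169491524 228.3322033898305 295
252.5204081632653 332.7891156462585 294
```

>>> {"api": "jog_arm", "payload": {
  "plan": [0.06, -0.15, 0, 0, 0, 0.2, 0.1, -0.25, 0, 0, 0, 0.25, 0.12, -0.28, 0, 0, 0, 0.3, 0.12, -0.28, 0, 0, 0, 0.3, 0.12, -0.28, 0, 0, 0, 0.3, 0.12, -0.28, 0, 0, 0, 0.3, 0.088, -0.25, 0, 0, 0, 0.25, 0.06, -0.155, 0, 0, 0, 0.11, 0, 0, 0, 0, 0, 0, 0, 0, 0, 0, 0, 0]
}}

```text
time: 6.22
position: [0.493, 0.1968, 0.1466]
tool_rot: [-0.0, 0.616, 0.788, -0.0]
wrist_force: [-0.7, -0.3, -1.4]
grip_width: 0.0394
```

```bash
python3 -c "
from h import *
st()"; python3 wshot.py 4
```

```text
t 6.22 pos [0.493  0.1968 0.1466] jaw 13.95 tilt [-0.001  -0.0005] F [-0.74 -0.34 -1.45] M [0.02 0.03 0.02] w 0.0394 j7 [-0.77  0.36  0.34  2.   -0.16  0.81 -0.1 ]
6.2167 [0.493  0.1968 0.1466]
```

View pics/w4.png

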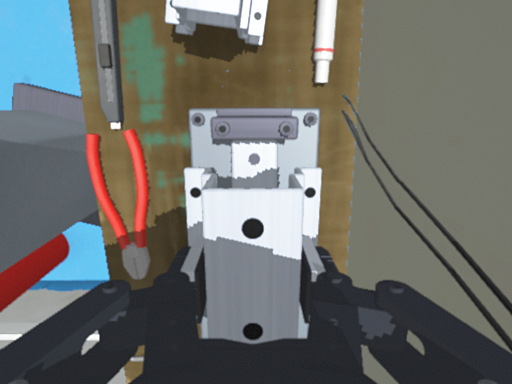

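Run:
```python
from h import *
import pickle
s,c,im,d=pickle.load(open("w4.pkl","rb"));W=cloud(d,c)
x,y,z=W[...,0],W[...,1],W[...,2];V,U=np.mgrid[0:384,0:512]
def rect(n,m):
    k,l,stt,_=cv2.connectedComponentsWithStats(m.astype(np.uint8));m=l==1+np.argmax(stt[1:,4])
    r=cv2.minAreaRect((W[m][:,:2]*1000).astype(np.float32));print(n,m.sum(),np.round(r[0],1),np.round(r[1],1),round(r[2],2),np.median(z[m]).round(4));return m
rect("stop",(abs(z-.06)<.004)&(V<180)&(abs(U-255)<60))
r=rect("rail",(abs(z-.023)<.003)&(V<190)&(V>135)&(abs(U-255)<30))
m=rect("crown",(z>.163)&(z<.180)&(V<335)&(abs(U-252)<60))
# width lines per row: crown median mid u, rail mid u -> world lateral in jig frame
a=np.deg2rad(14.1);ex=np.array([np.cos(a),np.sin(a)]);ey=np.array([-np.sin(a),np.cos(a)]);o=np.array([.4823,.2428])
for n,mm,rows in(("rail",r,range(150,180,5)),("crown",m,range(200,320,15))):
  for v in rows:
    us=np.nonzero(mm[v])[0]
    zz=np.median(z[v][us]);A=planept(us.min()-.5,v,zz,c)[:2]-o;B=planept(us.max()+.5,v,zz,c)[:2]-o
    print(n,v,"x",(A@ex*1e3).round(1),(B@ex*1e3).round(1),"y",(A@ey*1e3).round(1))
```

```text
stop 1609 [480.4 250.7] [62.2 14.7] 14.0 0.0603
rail 2178 [488.2 219.4] [39.  40.3] 13.99 0.0232
crown 14961 [491.1 202.2] [50.3 66.8] 13.97 0.1712
rail 150 x -19.4 19.7 y -12.2
rail 155 x -19.5 19.7 y -16.3
rail 160 x -19.6 19.0 y -20.5
rail 165 x -18.8 19.1 y -24.8
rail 170 x -18.9 19.1 y -29.0
rail 175 x -19.0 19.2 y -33.3
crown 200 x -20.6 18.8 y -13.0
crown 215 x -20.9 18.6 y -19.0
crown 230 x -20.7 18.8 y -25.3
crown 245 x -25.1 22.3 y -31.8
crown 260 x -25.4 23.0 y -38.3
crown 275 x -22.5 20.1 y -45.2
crown 290 x -22.0 20.0 y -52.3
crown 305 x -22.3 20.3 y -59.6
```

>>> {"api": "jog_arm", "payload": {
  "plan": [0.012, 0.003, -0.1, 0, 0, 0.03, 0, 0, -0.18, 0, 0, 0, 0, 0, -0.22, 0, 0, 0, 0, 0, -0.22, 0, 0, 0, 0, 0, -0.2, 0, 0, 0, 0, 0, -0.16, 0, 0, 0, 0, 0, -0.1, 0, 0, 0, 0, 0, 0, 0, 0, 0, 0, 0, 0, 0, 0, 0]
}}

```text
time: 7.02
position: [0.4938, 0.1983, 0.0523]
tool_rot: [-0.0, 0.614, 0.789, -0.0]
wrist_force: [0.1, 0.2, -2.0]
grip_width: 0.0392
```

```bash
python3 -c "
from h import *
st()"; python3 wshot.py 5
```

```text
t 7.02 pos [0.4938 0.1983 0.0523] jaw 14.25 tilt [-0.0008 -0.0003] F [ 0.13  0.15 -1.98] M [-0.01  0.    0.  ] w 0.0392 j7 [-0.72  0.51  0.28  2.05 -0.24  0.62 -0.03]
7.0167 [0.4938 0.1983 0.0523]
```

View pics/w5.png

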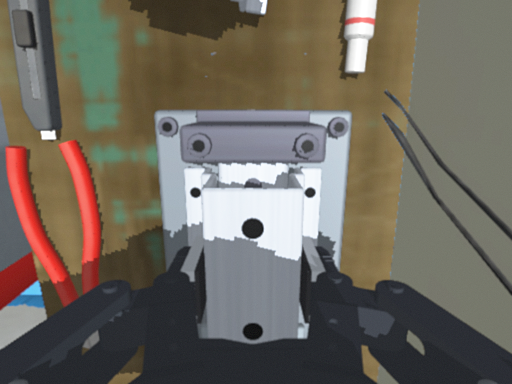

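>>> {"api": "jog_arm", "payload": {
  "plan": [0, 0, -0.05, 0, 0, 0, 0, 0, -0.05, 0, 0, 0, 0, 0, -0.05, 0, 0, 0, 0, 0, -0.05, 0, 0, 0, 0, 0, -0.015, 0, 0, 0, 0, 0, 0, 0, 0, 0]
}}

```text
time: 7.57
position: [0.4941, 0.1977, 0.0358]
tool_rot: [-0.0, 0.614, 0.789, -0.0]
wrist_force: [-1.7, -0.4, 3.3]
grip_width: 0.0395
```

```bash
python3 -c "
from h import *
st()"
```

```text
t 7.57 pos [0.4941 0.1977 0.0358] jaw 14.18 tilt [-0.0004  0.0003] F [-1.7  -0.39  3.26] M [-0.04  0.4   0.03] w 0.0395 j7 [-0.71  0.53  0.27  2.05 -0.25  0.58 -0.02]
```

>>> {"api": "jog_arm", "payload": {
  "plan": [0, 0, 0, 0, 0, 0, 0, 0, 0, 0, 0, 0, 0, 0, 0, 0, 0, 0, 0, 0, 0, 0, 0, 0, 0, 0, 0, 0, 0, 0, 0, 0, 0, 0, 0, 0],
  "grip": 1
}}

```text
time: 8.07
position: [0.4942, 0.1977, 0.0355]
tool_rot: [0.0, 0.614, 0.789, 0.0]
wrist_force: [0.0, 0.4, -0.6]
grip_width: 0.0851
```

>>> {"api": "jog_arm", "payload": {
  "plan": [0, 0, 0.1, 0, 0, 0, 0, 0, 0.25, 0, 0, 0, 0, 0, 0.4, 0, 0, 0, 0, -0.1, 0.45, 0, 0, 0, 0, -0.3, 0.45, 0, 0, 0, 0, -0.3, 0.4, 0, 0, 0, 0, -0.3, 0.3, 0, 0, 0, 0, -0.2, 0.15, 0, 0, 0, 0, 0, 0, 0, 0, 0, 0, 0, 0, 0, 0, 0]
}}

```text
time: 8.9
position: [0.4945, 0.102, 0.2354]
tool_rot: [0.0, 0.615, 0.788, 0.001]
wrist_force: [-0.5, 0.0, -0.2]
grip_width: 0.0851
```

```bash
python3 -c "
from h import *
st()"; python3 wshot.py 6
```

```text
t 8.9 pos [0.4945 0.102  0.2354] jaw 14.07 tilt [0.002  0.0015] F [-0.48  0.03 -0.17] M [ 0.01 -0.01 -0.01] w 0.0851 j7 [-0.69  0.19  0.41  1.97 -0.09  0.99  0.02]
8.9 [0.4945 0.102  0.2354]
```

View pics/w6.png

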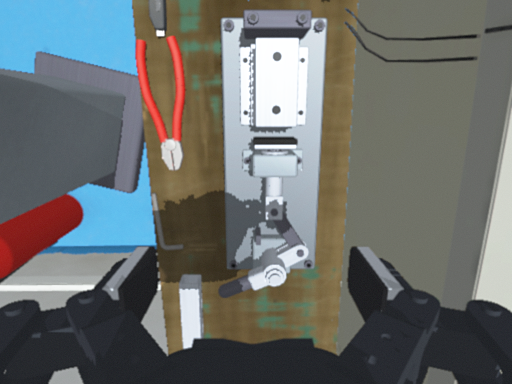

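Bracket is over the rail with a gap at the stop and in front of the pad (pad at about 275,142). I'll check its pose numerically and measure stub and hinge.

Run:
```python
from h import *
import pickle
s,c,im,d=pickle.load(open("w6.pkl","rb"));W=cloud(d,c)
x,y,z=W[...,0],W[...,1],W[...,2];V,U=np.mgrid[0:384,0:512]
a=np.deg2rad(14.1);ex=np.array([np.cos(a),np.sin(a)]);ey=np.array([-np.sin(a),np.cos(a)]);o=np.array([.4823,.2428])
def rect(n,m):
    k,l,stt,_=cv2.connectedComponentsWithStats(m.astype(np.uint8));m=l==1+np.argmax(stt[1:,4])
    r=cv2.minAreaRect((W[m][:,:2]*1000).astype(np.float32));p=np.array(r[0])/1e3-o;print(n,m.sum(),np.round(r[0],1),np.round(r[1],1),round(r[2],2),np.median(z[m]).round(4),"jig",p@ex*1e3,p@ey*1e3);return m
rect("crown",(abs(z-.060)<.006)&(V<130)&(V>30)&(abs(U-275)<60))
rect("tube",(abs(z-.024)<.004)&(V>260)&(abs(U-190)<30))
cv2.imwrite("pics/w6c.png",cv2.resize(im[235:310,205:325][:,:,::-1],None,fx=6.5,fy=6.5,interpolation=cv2.INTER_CUBIC))
```

```text
crown 3719 [494.2 196.5] [40.2 77.6] 14.21 0.0604 jig 0.22993767893764 -47.81193542457392
tube 1141 [ 462.3 -101.5] [24.5 98.2] 13.48 0.0243 jig -103.24339204681449 -329.0718005387657
```

View pics/w6c.png

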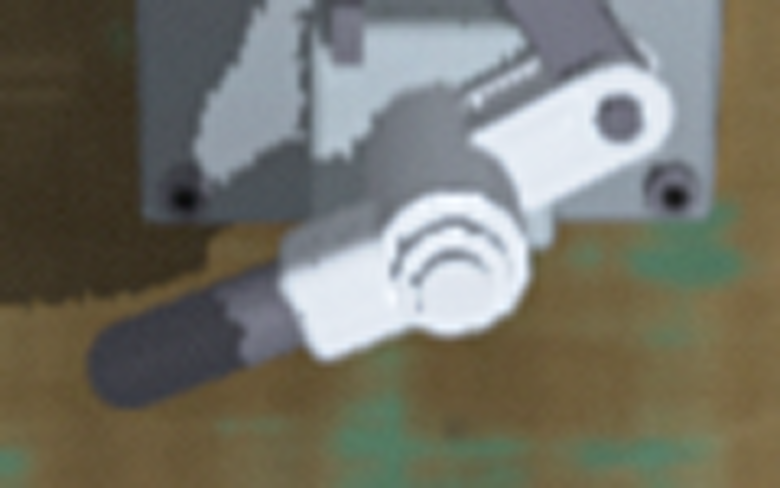

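>>> {"api": "jog_arm", "payload": {
  "plan": [-0.03, -0.2, -0.04, 0, 0, 0, -0.05, -0.35, -0.07, 0, 0, 0, -0.06, -0.4, -0.08, 0, 0, -0.04, -0.06, -0.4, -0.08, 0, 0, -0.04, -0.06, -0.4, -0.08, 0, 0, -0.04, -0.06, -0.36, -0.08, 0, 0, 0, -0.05, -0.28, -0.08, 0, 0, 0, -0.03, -0.165, -0.05, 0, 0, 0, 0, 0, 0, 0, 0, 0, 0, 0, 0, 0, 0, 0]
}}

```text
time: 9.78
position: [0.4617, -0.101, 0.1884]
tool_rot: [-0.001, 0.618, 0.786, -0.001]
wrist_force: [0.1, 0.5, 0.1]
grip_width: 0.0856
```

```bash
python3 -c "
from h import *
st()"; python3 wshot.py 7
python3 - <<'E'
from h import *
import pickle
s,c,im,d=pickle.load(open("w7.pkl","rb"));W=cloud(d,c)
x,y,z=W[...,0],W[...,1],W[...,2];V,U=np.mgrid[0:384,0:512]
m=(abs(z-.024)<.004)&(x>.42)&(x<.51)&(y<-.03)
k,l,stt,_=cv2.connectedComponentsWithStats(m.astype(np.uint8));m=l==1+np.argmax(stt[1:,4])
print(cv2.minAreaRect((W[m][:,:2]*1000).astype(np.float32)),m.sum())
E
```

```text
t 9.78 pos [ 0.4617 -0.101   0.1884] jaw 13.71 tilt [-0.0024 -0.    ] F [0.12 0.54 0.11] M [ 0.01 -0.01 -0.02] w 0.0856 j7 [-0.38  0.21  0.53  2.1  -0.14  0.87  0.47]
9.7833 [ 0.4617 -0.101   0.1884]
((467.6934814453125, -122.31330871582031), (24.051918029785156, 140.31402587890625), 13.661388397216797) 3217
```

View pics/w7.png

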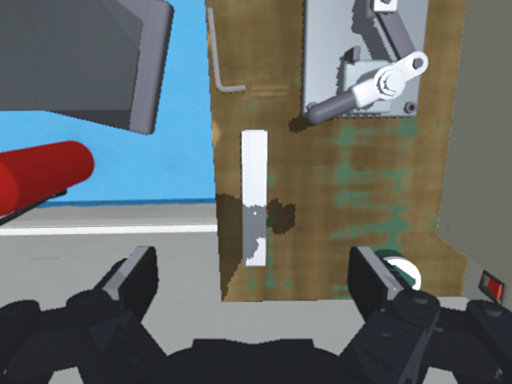

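Run:
```python
from h import *
import pickle
s,c,im,d=pickle.load(open("w7.pkl","rb"));W=cloud(d,c)
x,y,z=W[...,0],W[...,1],W[...,2];V,U=np.mgrid[0:384,0:512]
np.set_printoptions(suppress=True)
# dark stub above z .055 left of boss
m=(z>.06)&(z<.078)&(U>300)&(U<357)&(V>80)&(V<130)
k,l,stt,_=cv2.connectedComponentsWithStats(m.astype(np.uint8));m=l==1+np.argmax(stt[1:,4]);print(stt.tolist())
# silhouette midline: backproject pixels at z=.066
P=np.array([planept(u,v,.068,c)[:2] for v,u in np.argwhere(m)])
r=cv2.minAreaRect((P*1000).astype(np.float32));print(r)
Q=W[m][:,:2];r=cv2.minAreaRect((Q*1000).astype(np.float32));print("depth",r)
ridge=m&(z>.0715);Q=W[ridge][:,:2];mu=Q.mean(0);vv=np.linalg.svd(Q-mu)[2][0];print("ridge",mu,np.rad2deg(np.arctan2(vv[1],vv[0])),ridge.sum(),np.percentile(z[m],[50,90,99]))
for (u,v) in [(389,79),(388,82)]: print(W[v,u],planept(u,v,.083,c))
cv2.imwrite("pics/w7c.png",cv2.resize(im[50:135,295:440][:,:,::-1],None,fx=5.5,fy=5.5,interpolation=cv2.INTER_CUBIC))
```

```text
[[0, 0, 512, 384, 195585], [307, 83, 50, 42, 1023]]
((506.44537353515625, -16.899538040161133), (45.006622314453125, 17.370994567871094), 37.69162368774414)
depth ((507.8296813964844, -17.253074645996094), (46.7747917175293, 16.49836540222168), 41.31145095825195)
ridge [ 0.50692398 -0.01730513] -137.84877691005354 719 [0.07271441 0.07441342 0.07556243]
[0.53721682 0.00982565 0.08439333] [0.53773258 0.01007747 0.083     ]
[0.53722312 0.00767091 0.0843483 ] [0.53772216 0.00790279 0.083     ]
```

View pics/w7c.png

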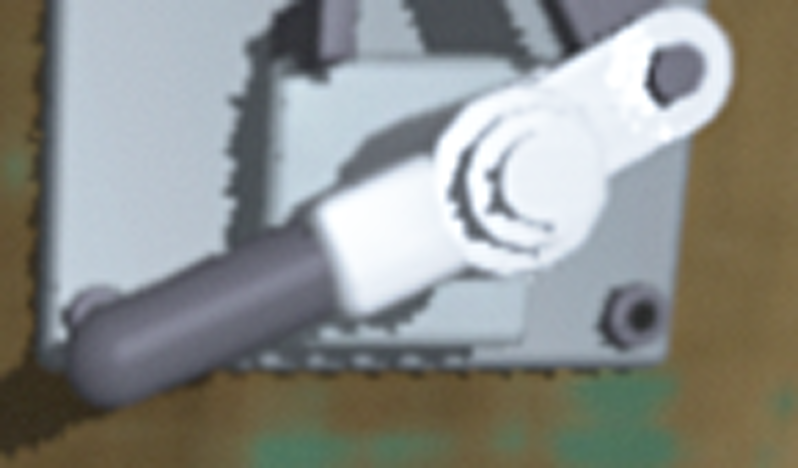

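Run:
```python
from h import *
import pickle
s,c,im,d=pickle.load(open("w7.pkl","rb"))
f=lambda X,Y,z: planept(295+(X+.5)/5.5-.5,50+(Y+.5)/5.5-.5,z,c)[:2]
tip=f(80,374,.066); 
mids=[f((90+115)/2,(315+405)/2,.066), f((200+228)/2,(268+358)/2,.066), f((300+338)/2,(227+313)/2,.066)]
boss=f(331,267,.075)
hub=f(520,178,.078);cap=f(552,180,.085)
az=lambda a,b:np.rad2deg(np.arctan2(*(b-a)[::-1]))
print("tip",tip,"mids",mids,"boss",boss,"hub",hub,cap)
print(az(mids[2],mids[0]),az(boss,tip),az(hub,tip),az(cap,tip),az(hub,boss),np.linalg.norm(tip-hub),np.linalg.norm(tip-cap),np.linalg.norm(tip-boss))
s,c,im,d=pickle.load(open("w6.pkl","rb"))
f=lambda X,Y,z: planept(205+(X+.5)/6.5-.5,235+(Y+.5)/6.5-.5,z,c)[:2]
tip=f(90,375,.066);boss=f(305,307,.075);cap=f(462,285,.085);hub=f(455,262,.078)
print("w6",tip,boss,hub,cap,az(boss,tip),az(hub,tip),az(cap,tip),np.linalg.norm(tip-cap))
# predicted from jig: open direction
print(14.1-90-np.rad2deg(1.2))
```

```text
tip [ 0.4910963  -0.03060647] mids [array([ 0.49374303, -0.0278908 ]), array([ 0.50766368, -0.01757035]), array([ 0.52069417, -0.0081046 ])] boss [ 0.51966598 -0.0082155 ] hub [0.54039995 0.00900598] [0.54204913 0.00861517]
-143.71571551765004 -141.91307726324624 -141.22026373370295 -142.41223395845412 -140.28721793890432 0.06324552331619922 0.06430029148068102 0.036298516413896996
w6 [ 0.48910008 -0.03087266] [ 0.52021802 -0.00421661] [0.54127302 0.01123202] [0.54192408 0.01123462] -139.4161822456227 -141.09572380334686 -141.4408057665608 0.06755292136464737
-144.6549354156988
```

>>> {"api": "jog_arm", "payload": {
  "plan": [0.006, -0.006, -0.2, 0, 0, 0, 0, 0, -0.35, 0, 0, 0, 0, 0, -0.42, 0, 0, 0, 0, 0, -0.42, 0, 0, 0, 0, 0, -0.38, 0, 0, 0, 0, 0, -0.27, 0, 0, 0, 0, 0, -0.16, 0, 0, 0, 0, 0, -0.1, 0, 0, 0, 0, 0, 0, 0, 0, 0, 0, 0, 0, 0, 0, 0]
}}

```text
time: 10.67
position: [0.4631, -0.1013, 0.0055]
tool_rot: [-0.0, 0.617, 0.787, 0.0]
wrist_force: [0.4, -0.6, 0.2]
grip_width: 0.0854
```

```bash
python3 -c "
from h import *
st()"
```

```text
t 10.67 pos [ 0.4631 -0.1013  0.0055] jaw 13.79 tilt [-0.0001  0.0004] F [ 0.42 -0.59  0.23] M [-0.01  0.    0.  ] w 0.0854 j7 [-0.2   0.54  0.35  2.2  -0.41  0.46  0.71]
```

>>> {"api": "jog_arm", "payload": {
  "plan": [0, 0, -0.025, 0, 0, 0, 0, 0, 0, 0, 0, 0, 0, 0, 0, 0, 0, 0, 0, 0, 0, 0, 0, 0, 0, 0, 0, 0, 0, 0, 0, 0, 0, 0, 0, 0, 0, 0, 0, 0, 0, 0, 0, 0, 0, 0, 0, 0],
  "grip": 0,
  "grip_force": 80
}}

```text
time: 11.33
position: [0.4631, -0.1023, 0.0041]
tool_rot: [0.0, 0.618, 0.786, 0.0]
wrist_force: [-1.6, 1.5, 7.0]
grip_width: 0.0224
```

```bash
python3 -c "
from h import *
st()"
```

```text
t 11.33 pos [ 0.4631 -0.1023  0.0041] jaw 13.7 tilt [0.001  0.0004] F [-1.62  1.49  7.  ] M [0.14 0.33 0.02] w 0.0224 j7 [-0.19  0.55  0.34  2.2  -0.41  0.45  0.72]
```

>>> {"api": "jog_arm", "payload": {
  "plan": [0, 0, 0.1, 0, 0, 0, 0, 0, 0.2, 0, 0, -0.3, 0, 0, 0.3, 0, 0, -0.75, 0, 0, 0.3, 0, 0, -1, 0, 0, 0.25, 0, 0, -1, -0.03, 0.04, 0.2, 0, 0, -1, -0.03, 0.04, 0.1, 0, 0, -1, -0.03, 0.04, 0, 0, 0, -1, -0.03, 0.04, 0, 0, 0, -1, -0.03, 0.05, 0, 0, 0, -1]
}}

```text
time: 12.17
position: [0.4503, -0.0853, 0.12]
tool_rot: [-0.0, 0.813, 0.583, 0.0]
wrist_force: [0.1, -0.0, -1.6]
grip_width: 0.0219
```

>>> {"api": "jog_arm", "payload": {
  "plan": [-0.03, 0.05, 0, 0, 0, -1, -0.03, 0.05, 0, 0, 0, -1, -0.03, 0.05, 0, 0, 0, -1, -0.024, 0.04, 0, 0, 0, -1, -0.02, 0.028, 0, 0, 0, -1, 0, 0, 0, 0, 0, -1, 0, 0, 0, 0, 0, -1, 0, 0, 0, 0, 0, -0.5, 0, 0, 0, 0, 0, 0, 0, 0, 0, 0, 0, 0]
}}

```text
time: 13.0
position: [0.4397, -0.0679, 0.1196]
tool_rot: [-0.0, 0.935, 0.355, -0.0]
wrist_force: [-0.3, 0.9, -2.2]
grip_width: 0.0226
```

```bash
python3 -c "
from h import *
st()"; python3 wshot.py 8
```

```text
t 13.0 pos [ 0.4397 -0.0679  0.1196] jaw -48.42 tilt [-0.0001  0.0003] F [-0.25  0.9  -2.23] M [ 0.02 -0.01 -0.01] w 0.0226 j7 [-0.67  0.35  0.82  2.23 -0.39  0.71 -0.42]
13.0 [ 0.4397 -0.0679  0.1196]
```

View pics/w8.png

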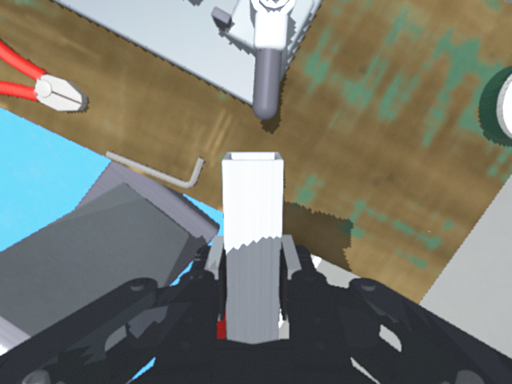

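Run:
```python
from h import *
import pickle
s,c,im,d=pickle.load(open("w8.pkl","rb"));W=cloud(d,c)
cv2.imwrite("pics/w8c.png",cv2.resize(im[0:200,190:350][:,:,::-1],None,fx=3,fy=3,interpolation=cv2.INTER_CUBIC))
z=W[...,2];V,U=np.mgrid[0:384,0:512]
m=(z>.045)&(z<.082)&(U>240)&(U<295)&(V>48)&(V<125)
k,l,stt,_=cv2.connectedComponentsWithStats(m.astype(np.uint8));m=l==1+np.argmax(stt[1:,4]);print(stt.tolist())
pts=[]
for v in range(54,116,4):
    us=np.nonzero(m[v])[0]; A=planept(us.min()-.5,v,.066,c)[:2];B=planept(us.max()+.5,v,.066,c)[:2];M=(A+B)/2;pts.append(M);print(v,us.min(),us.max(),M.round(4),np.linalg.norm(A-B).round(4))
vmax=np.nonzero(m)[0].max();print("tip row",vmax,planept(266,vmax+.5,.066,c))
P=np.array(pts);mu=P.mean(0);e=np.linalg.svd(P-mu)[2][0];print(mu,np.rad2deg(np.arctan2(e[1],e[0])))
# tube
t=(abs(z-.14)<.006)&(V<240)&(U>200)&(U<300)
P=W[t][:,:2];print("tube visible",t.sum(),cv2.minAreaRect((P*1000).astype(np.float32)),np.median(z[t]))
pp=W[t];A=np.c_[pp[:,:2]-pp[:,:2].mean(0),np.ones(len(pp))];print("tube top plane",np.linalg.lstsq(A,pp[:,2],rcond=None)[0])
```

```text
[[0, 0, 512, 384, 194827], [252, 49, 32, 71, 1781]]
54 255 281 [ 0.5183 -0.0089] 0.0154
58 255 281 [ 0.5167 -0.0103] 0.0155
62 255 280 [ 0.5149 -0.0116] 0.0149
66 255 280 [ 0.5133 -0.013 ] 0.015
70 254 280 [ 0.5115 -0.0143] 0.0156
74 254 279 [ 0.5097 -0.0155] 0.0151
78 254 279 [ 0.5081 -0.017 ] 0.0151
82 254 279 [ 0.5064 -0.0185] 0.0152
86 254 278 [ 0.5046 -0.0198] 0.0146
90 253 278 [ 0.5027 -0.021 ] 0.0152
94 253 278 [ 0.5011 -0.0226] 0.0153
98 253 277 [ 0.4992 -0.0239] 0.0147
102 253 277 [ 0.4975 -0.0254] 0.0148
106 252 277 [ 0.4956 -0.0267] 0.0154
110 253 276 [ 0.4939 -0.0282] 0.0143
114 254 275 [ 0.4922 -0.0298] 0.0131
tip row 119 [ 0.49041764 -0.03261119  0.066     ]
[ 0.50534883 -0.01915729] -141.68385227424088
tube visible 4829 ((463.1523132324219, -46.090415954589844), (33.86066818237305, 24.19791030883789), 41.43585968017578) 0.13986847714342837
tube top plane [-0.00264435  0.00063971  0.13985615]
```

View pics/w8c.png

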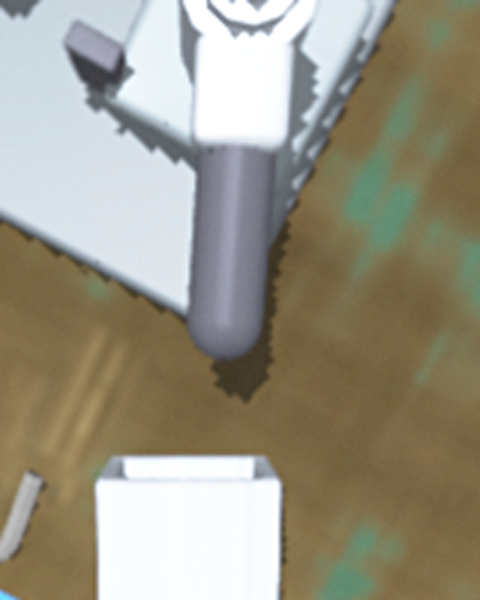

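>>> {"api": "jog_arm", "payload": {
  "plan": [0.025, -0.026, -0.06, 0, 0, -0.42, 0, 0, -0.12, 0, 0, -0.4, 0, 0, -0.16, 0, 0, 0, 0, 0, -0.18, 0, 0, 0, 0, 0, -0.14, 0, 0, 0, 0, 0, -0.11, 0, 0, 0, 0, 0, 0, 0, 0, 0, 0, 0, 0, 0, 0, 0, 0, 0, 0, 0, 0, 0]
}}

```text
time: 13.8
position: [0.4423, -0.0704, 0.0582]
tool_rot: [0.0, 0.945, 0.327, 0.0]
wrist_force: [-0.3, -0.2, -2.0]
grip_width: 0.0227
```

```bash
python3 -c "
from h import *
st()"; python3 wshot.py 9;python3 - <<'E'
from h import *
import pickle
s,c,im,d=pickle.load(open("w9.pkl","rb"));W=cloud(d,c)
cv2.imwrite("pics/w9c.png",cv2.resize(im[0:200,170:340][:,:,::-1],None,fx=3,fy=3,interpolation=cv2.INTER_CUBIC))
p=s["position"];h=np.array([.5415,.0094]);u=np.array([-.7848,-.6198]);n=np.array([.6198,-.7848])
print("along",(p[:2]-h)@u,"perp",(p[:2]-h)@n)
z=W[...,2];V,U=np.mgrid[0:384,0:512]
for (a,b,lo,hi) in ((0,190,.060,.080),):
  for v in range(20,240,10):
    us=np.nonzero((z[v]>.055)&(z[v]<.082)&(abs(U[v]-253)<50))[0]
    if len(us)>5:
      zz=np.median(z[v][us]); A=planept(us.min()-.5,v,.066 if zz<.0755 and len(us)<60 else .078,c)[:2]-h;B=planept(us.max()+.5,v,.066 if zz<.0755 and len(us)<60 else .078,c)[:2]-h
      print(v,us.min(),us.max(),zz.round(4),"along",((A+B)/2@u).round(4),"perp",(A@n).round(4),(B@n).round(4),((A+B)/2@n).round(4))
E
```

```text
t 13.8 pos [ 0.4423 -0.0704  0.0582] jaw -51.8 tilt [ 0.0007 -0.0001] F [-0.35 -0.23 -2.01] M [ 0.04 -0.02  0.05] w 0.0227 j7 [-0.54  0.47  0.7   2.26 -0.56  0.58 -0.33]
13.8 [ 0.4423 -0.0704  0.0582]
along 0.12725302047902248 perp 0.0011372232714519648
20 229 274 0.073 along 0.0266 perp -0.0087 0.009 0.0001
30 232 271 0.0727 along 0.0302 perp -0.0076 0.0079 0.0001
40 232 270 0.0728 along 0.0337 perp -0.0077 0.0075 -0.0001
50 232 270 0.0727 along 0.0374 perp -0.0077 0.0076 -0.0001
60 233 270 0.0731 along 0.041 perp -0.0074 0.0076 0.0001
70 233 270 0.073 along 0.0448 perp -0.0075 0.0076 0.0001
80 233 270 0.0732 along 0.0485 perp -0.0075 0.0077 0.0001
90 233 269 0.0731 along 0.0524 perp -0.0076 0.0073 -0.0001
100 233 269 0.0729 along 0.0562 perp -0.0077 0.0074 -0.0001
110 234 269 0.0729 along 0.0602 perp -0.0073 0.0074 0.0001
120 240 263 0.0708 along 0.0642 perp -0.0049 0.005 0.0
160 222 282 0.0782 along 0.0789 perp -0.0116 0.0121 0.0003
170 222 282 0.0786 along 0.0828 perp -0.0117 0.0122 0.0002
180 222 282 0.0786 along 0.0868 perp -0.0118 0.0123 0.0002
190 223 282 0.0786 along 0.0909 perp -0.0115 0.0124 0.0004
200 223 282 0.0786 along 0.0951 perp -0.0116 0.0125 0.0004
210 223 281 0.0785 along 0.0993 perp -0.0117 0.0122 0.0002
220 224 281 0.0785 along 0.1036 perp -0.0114 0.0123 0.0004
230 224 281 0.0786 along 0.1079 perp -0.0115 0.0124 0.0004
```

View pics/w9c.png

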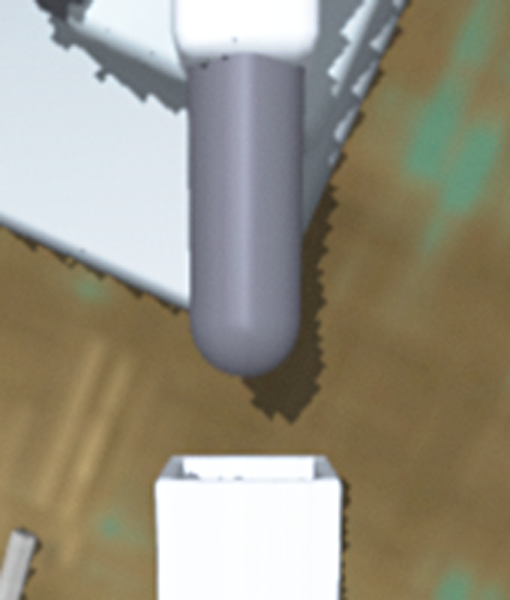

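>>> {"api": "jog_arm", "payload": {
  "plan": [0.03, 0.025, 0, 0, 0, 0, 0.05, 0.04, 0, 0, 0, 0, 0.065, 0.051, 0, 0, 0, 0, 0.07, 0.055, 0, 0, 0, 0, 0.07, 0.055, 0, 0, 0, 0, 0.07, 0.055, 0, 0, 0, 0, 0.06, 0.047, 0, 0, 0, 0, 0.036, 0.03, 0, 0, 0, 0, 0, 0, 0, 0, 0, 0]
}}

```text
time: 14.6
position: [0.4789, -0.0407, 0.0577]
tool_rot: [0.0, 0.945, 0.328, 0.0]
wrist_force: [-0.5, -0.8, -2.1]
grip_width: 0.0222
```

```bash
python3 -c "
from h import *
s=st();p=s['position'];h=np.array([.5415,.0094]);u=np.array([-.7848,-.6198]);n=np.array([.6198,-.7848])
print('along',(p[:2]-h)@u,'perp',(p[:2]-h)@n)
"; python3 wshot.py 10
```

```text
t 14.6 pos [ 0.4789 -0.0407  0.0577] jaw -51.7 tilt [ 0.0004 -0.0001] F [-0.53 -0.83 -2.08] M [-0.02 -0.03 -0.02] w 0.0222 j7 [-0.59  0.52  0.69  2.18 -0.57  0.62 -0.39]
along 0.08019626812971087 perp 0.0005599996163058382
14.6 [ 0.4789 -0.0407  0.0577]
```

View pics/w10.png

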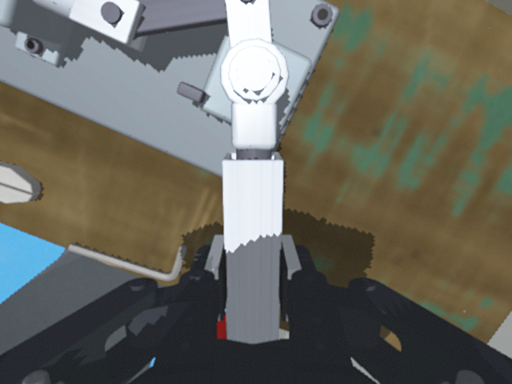

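```bash
cat > arc.py <<'E'
import numpy as np,sys
def rows(a0,steps,r=.0802):
    a=np.deg2rad(a0);out=[]
    for s in steps:
        b=a+np.deg2rad(s);d=r*np.array([np.cos(b)-np.cos(a),np.sin(b)-np.sin(a)])/.08
        out+= [round(d[0],3),round(d[1],3),0,0,0,round(s/4,3)];a=b
    return out,np.rad2deg(a)
if __name__=="__main__":
    a=float(sys.argv[1])
    for ch in sys.argv[2].split("/"):
        o,a=rows(a,[float(x) for x in ch.split(",")]);print(o,a)
E
python3 arc.py -141.7 2,3.6,3.6,3.6,3.6,3.6,3.6,3.6,3,2/2,3,3,3,3,3,3,3,3,2
```

```text
[np.float64(0.022), np.float64(-0.027), 0, 0, 0, 0.5, np.float64(0.042), np.float64(-0.047), 0, 0, 0, 0.9, np.float64(0.045), np.float64(-0.044), 0, 0, 0, 0.9, np.float64(0.048), np.float64(-0.041), 0, 0, 0, 0.9, np.float64(0.05), np.float64(-0.038), 0, 0, 0, 0.9, np.float64(0.053), np.float64(-0.035), 0, 0, 0, 0.9, np.float64(0.055), np.float64(-0.031), 0, 0, 0, 0.9, np.float64(0.056), np.float64(-0.028), 0, 0, 0, 0.9, np.float64(0.048), np.float64(-0.021), 0, 0, 0, 0.75, np.float64(0.033), np.float64(-0.012), 0, 0, 0, 0.5] -109.49999999999994
[np.float64(0.033), np.float64(-0.011), 0, 0, 0, 0.5, np.float64(0.05), np.float64(-0.014), 0, 0, 0, 0.75, np.float64(0.051), np.float64(-0.012), 0, 0, 0, 0.75, np.float64(0.052), np.float64(-0.009), 0, 0, 0, 0.75, np.float64(0.052), np.float64(-0.006), 0, 0, 0, 0.75, np.float64(0.052), np.float64(-0.004), 0, 0, 0, 0.75, np.float64(0.052), np.float64(-0.001), 0, 0, 0, 0.75, np.float64(0.052), np.float64(0.002), 0, 0, 0, 0.75, np.float64(0.052), np.float64(0.005), 0, 0, 0, 0.75, np.float64(0.035), np.float64(0.005), 0, 0, 0, 0.5] -81.4999999999999
```

>>> {"api": "jog_arm", "payload": {
  "plan": [0.022, -0.027, 0, 0, 0, 0.5, 0.042, -0.047, 0, 0, 0, 0.9, 0.045, -0.044, 0, 0, 0, 0.9, 0.048, -0.041, 0, 0, 0, 0.9, 0.05, -0.038, 0, 0, 0, 0.9, 0.053, -0.035, 0, 0, 0, 0.9, 0.055, -0.031, 0, 0, 0, 0.9, 0.056, -0.028, 0, 0, 0, 0.9, 0.048, -0.021, 0, 0, 0, 0.75, 0.033, -0.012, 0, 0, 0, 0.5]
}}

```text
time: 15.48
position: [0.5126, -0.0675, 0.0574]
tool_rot: [-0.001, 0.816, 0.578, -0.001]
wrist_force: [-3.1, 0.9, -0.4]
grip_width: 0.0227
```

```bash
cat > sw.py <<'E'
from h import *
s=st();p=s['position'];h=np.array([.5415,.0094]);v=p[:2]-h
print('r',np.linalg.norm(v).round(4),'az',np.rad2deg(np.arctan2(v[1],v[0])).round(2))
E
python3 sw.py; python3 wshot.py 11
```

```text
t 15.48 pos [ 0.5126 -0.0675  0.0574] jaw -19.45 tilt [-0.0031  0.0008] F [-3.11  0.9  -0.41] M [0.35 0.52 0.07] w 0.0227 j7 [-0.4   0.52  0.53  2.09 -0.43  0.64  0.08]
r 0.0822 az -110.57
15.4833 [ 0.5126 -0.0675  0.0574]
```

View pics/w11.png

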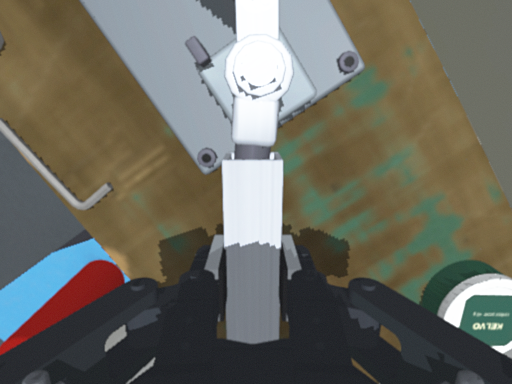

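>>> {"api": "jog_arm", "payload": {
  "plan": [0.033, -0.01, 0, 0, 0, 0.5, 0.05, -0.013, 0, 0, 0, 0.75, 0.051, -0.011, 0, 0, 0, 0.75, 0.052, -0.008, 0, 0, 0, 0.75, 0.052, -0.005, 0, 0, 0, 0.75, 0.052, -0.003, 0, 0, 0, 0.75, 0.052, 0, 0, 0, 0, 0.75, 0.052, 0.003, 0, 0, 0, 0.75, 0.052, 0.006, 0, 0, 0, 0.75, 0.035, 0.006, 0, 0, 0, 0.5]
}}

```text
time: 16.37
position: [0.5454, -0.0718, 0.0562]
tool_rot: [-0.005, 0.653, 0.757, -0.004]
wrist_force: [-14.4, -4.1, 6.9]
grip_width: 0.0223
```

```bash
python3 sw.py; python3 wshot.py 12;  python3 arc.py -81.5 1.5,1.5,1.5,1.5,1.5,1.5
```

```text
t 16.37 pos [ 0.5454 -0.0718  0.0562] jaw 8.43 tilt [-0.0136  0.0001] F [-14.37  -4.1    6.87] M [-0.52  3.11  0.29] w 0.0223 j7 [-0.29  0.54  0.39  2.   -0.32  0.67  0.46]
r 0.0813 az -87.23
16.3667 [ 0.5454 -0.0718  0.0562]
[np.float64(0.026), np.float64(0.004), 0, 0, 0, 0.375, np.float64(0.026), np.float64(0.005), 0, 0, 0, 0.375, np.float64(0.026), np.float64(0.006), 0, 0, 0, 0.375, np.float64(0.025), np.float64(0.006), 0, 0, 0, 0.375, np.float64(0.025), np.float64(0.007), 0, 0, 0, 0.375, np.float64(0.025), np.float64(0.008), 0, 0, 0, 0.375] -72.50000000000003
```

View pics/w12.png

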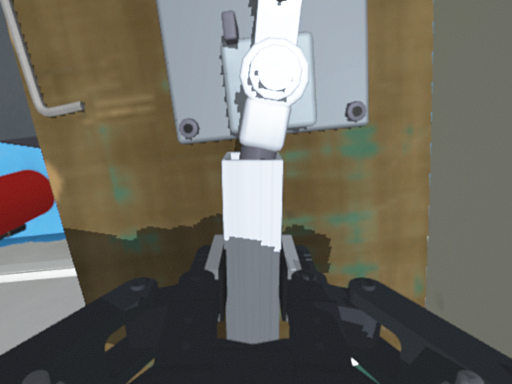

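>>> {"api": "jog_arm", "payload": {
  "plan": [0.035, 0.006, 0, 0, 0, 0.4, 0.035, 0.007, 0, 0, 0, 0.4, 0.035, 0.008, 0, 0, 0, 0.4, 0.03, 0.008, 0, 0, 0, 0.3, 0.02, 0.006, 0, 0, 0, 0.2, 0, 0, 0, 0, 0, 0]
}}

```text
time: 16.92
position: [0.564, -0.0683, 0.0574]
tool_rot: [-0.001, 0.607, 0.794, -0.001]
wrist_force: [-2.6, -3.7, -1.8]
grip_width: 0.0225
```

```bash
python3 sw.py; python3 wshot.py 13
```

```text
t 16.92 pos [ 0.564  -0.0683  0.0574] jaw 15.19 tilt [-0.0021 -0.0007] F [-2.63 -3.74 -1.82] M [-0.54  0.62  0.09] w 0.0225 j7 [-0.27  0.55  0.36  1.97 -0.3   0.68  0.55]
r 0.0808 az -73.87
16.9167 [ 0.564  -0.0683  0.0574]
```

View pics/w13.png

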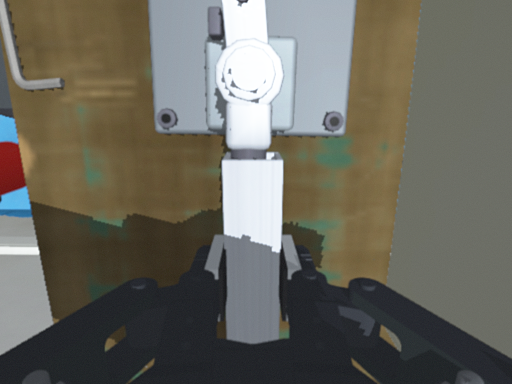

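>>> {"api": "jog_arm", "payload": {
  "plan": [0, 0, 0, 0, 0, 0, 0, 0, 0, 0, 0, 0]
}}

```text
time: 17.13
position: [0.564, -0.0681, 0.0575]
tool_rot: [-0.001, 0.608, 0.794, -0.001]
wrist_force: [-4.5, -4.1, -2.0]
grip_width: 0.0224
```

```bash
python3 sw.py; python3 wshot.py 14
python3 - <<'E'
from h import *
import pickle
s,c,im,d=pickle.load(open("w14.pkl","rb"));W=cloud(d,c);z=W[...,2];V,U=np.mgrid[0:384,0:512]
h=np.array([.5415,.0094])
pts=[]
for v in range(112,158,4):
    us=np.nonzero((z[v]>.055)&(z[v]<.082)&(abs(U[v]-247)<35))[0]
    if len(us)<5: continue
    zz=.075 if v<146 else .066
    A=planept(us.min()-.5,v,zz,c)[:2];B=planept(us.max()+.5,v,zz,c)[:2];M=(A+B)/2
    print(v,len(us),M.round(4),"az from hinge",np.rad2deg(np.arctan2(*(M-h)[::-1])).round(2));pts.append(M)
# plate
m=(abs(z-.012)<.003)&(W[...,1]<.06)
r=cv2.minAreaRect((W[m][:,:2]*1000).astype(np.float32));print(r)
# bracket (maybe visible at top) and tube edges
t=[]
for v in range(165,240,8):
    us=np.nonzero((z[v]>.072)&(z[v]<.085)&(abs(U[v]-250)<50))[0]
    A=planept(us.min()-.5,v,.078,c)[:2];B=planept(us.max()+.5,v,.078,c)[:2];t.append((A+B)/2)
t=np.array(t);e=t[-1]-t[0];print("tube axis",t[0],t[-1],np.rad2deg(np.arctan2(e[1],e[0])))
E
```

```text
t 17.13 pos [ 0.564  -0.0681  0.0575] jaw 15.17 tilt [-0.0018 -0.0006] F [-4.51 -4.07 -2.01] M [-0.8   0.81  0.19] w 0.0224 j7 [-0.27  0.55  0.36  1.97 -0.3   0.68  0.55]
r 0.0807 az -73.85
17.1333 [ 0.564  -0.0681  0.0575]
112 46 [ 0.5448 -0.0039] az from hinge -76.06
116 46 [ 0.5452 -0.0053] az from hinge -75.96
120 45 [ 0.5456 -0.0068] az from hinge -75.87
124 46 [ 0.546  -0.0082] az from hinge -75.8
128 46 [ 0.5463 -0.0097] az from hinge -75.74
132 44 [ 0.5466 -0.0112] az from hinge -76.21
136 45 [ 0.5469 -0.0127] az from hinge -76.13
140 45 [ 0.5473 -0.0141] az from hinge -76.06
144 43 [ 0.5477 -0.0156] az from hinge -75.99
148 37 [ 0.5487 -0.0181] az from hinge -75.35
152 51 [ 0.5505 -0.0193] az from hinge -72.52
156 57 [ 0.5508 -0.021 ] az from hinge -73.03
((568.1300048828125, -25.046791076660156), (147.4841766357422, 168.1915740966797), 14.695170402526855)
tube axis [ 0.55128919 -0.02270641] [ 0.55932901 -0.05157708] -74.43869115173509
```

>>> {"api": "jog_arm", "payload": {
  "plan": [-0.02, -0.01, 0, 0, 0, -0.2, 0.008, -0.05, 0, 0, 0, 0, 0.021, -0.085, 0, 0, 0, 0, 0.024, -0.095, 0, 0, 0, 0, 0.024, -0.095, 0, 0, 0, 0, 0.024, -0.095, 0, 0, 0, 0, 0.024, -0.095, 0, 0, 0, 0, 0.02, -0.08, 0, 0, 0, 0, 0.013, -0.05, 0, 0, 0, 0, 0, 0, 0, 0, 0, 0]
}}

```text
time: 18.02
position: [0.5765, -0.1214, 0.058]
tool_rot: [0.001, 0.613, 0.79, -0.0]
wrist_force: [-1.1, 1.0, -2.0]
grip_width: 0.0221
```

```bash
python3 sw.py; python3 wshot.py 15
```

```text
t 18.02 pos [ 0.5765 -0.1214  0.058 ] jaw 14.32 tilt [ 0.0008 -0.0007] F [-1.11  0.97 -1.96] M [-0.   -0.01 -0.04] w 0.0221 j7 [-0.17  0.58  0.36  1.92 -0.31  0.7   0.62]
r 0.1354 az -75.03
18.0167 [ 0.5765 -0.1214  0.058 ]
```

View pics/w15.png

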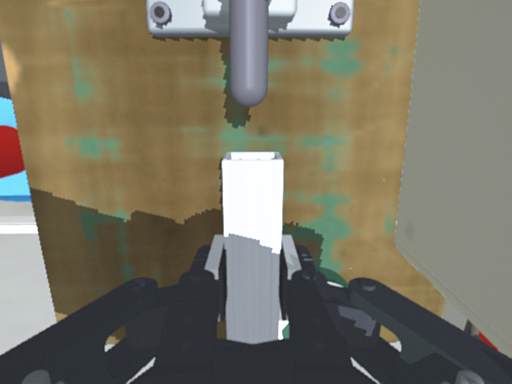

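>>> {"api": "jog_arm", "payload": {
  "plan": [-0.08, 0.01, 0.05, 0, 0, 0, -0.15, 0.03, 0.03, 0, 0, 0, -0.2, 0.03, 0, 0, 0, 0, -0.22, 0.04, 0, 0, 0, -0.05, -0.22, 0.04, 0, 0, 0, -0.05, -0.22, 0.04, 0, 0, 0, -0.05, -0.2, 0.03, 0, 0, 0, 0, -0.13, 0.017, 0, 0, 0, 0, 0, 0, -0.05, 0, 0, 0, 0, 0, -0.1, 0, 0, 0]
}}

```text
time: 18.9
position: [0.4635, -0.1005, 0.0528]
tool_rot: [0.001, 0.617, 0.787, 0.001]
wrist_force: [0.6, 0.4, -1.9]
grip_width: 0.0226
```

>>> {"api": "jog_arm", "payload": {
  "plan": [0, 0, -0.16, 0, 0, 0, 0, 0, -0.16, 0, 0, 0, 0, 0, -0.12, 0, 0, 0, 0, 0, -0.08, 0, 0, 0, 0, 0, -0.05, 0, 0, 0, 0, 0, 0, 0, 0, 0, 0, 0, 0, 0, 0, 0]
}}

```text
time: 19.48
position: [0.4627, -0.101, 0.0066]
tool_rot: [0.0, 0.617, 0.787, -0.0]
wrist_force: [1.0, -0.4, -1.4]
grip_width: 0.022
```

```bash
python3 sw.py
```

```text
t 19.48 pos [ 0.4627 -0.101   0.0066] jaw 13.81 tilt [ 0.     -0.0001] F [ 0.96 -0.41 -1.4 ] M [0.03 0.03 0.03] w 0.022 j7 [-0.16  0.53  0.3   2.2  -0.35  0.45  0.66]
r 0.1356 az -125.5
```

Another ~2.5 mm down, then release and lift.

>>> {"api": "jog_arm", "payload": {
  "plan": [0, 0, -0.02, 0, 0, 0, 0, 0, -0.012, 0, 0, 0, 0, 0, 0, 0, 0, 0, 0, 0, 0, 0, 0, 0]
}}

```text
time: 19.82
position: [0.4627, -0.1008, 0.0043]
tool_rot: [0.0, 0.617, 0.787, 0.0]
wrist_force: [0.2, 0.4, -1.4]
grip_width: 0.0225
```

```bash
python3 sw.py
```

```text
t 19.82 pos [ 0.4627 -0.1008  0.0043] jaw 13.84 tilt [0.0005 0.0001] F [ 0.23  0.44 -1.44] M [ 0.03  0.   -0.01] w 0.0225 j7 [-0.16  0.54  0.3   2.2  -0.36  0.45  0.66]
r 0.1355 az -125.58
```

>>> {"api": "jog_arm", "payload": {
  "plan": [0, 0, -0.008, 0, 0, 0, 0, 0, 0, 0, 0, 0, 0, 0, 0, 0, 0, 0]
}}

```text
time: 20.07
position: [0.4627, -0.1008, 0.0041]
tool_rot: [0.0, 0.617, 0.787, 0.0]
wrist_force: [-2.7, 0.8, 8.0]
grip_width: 0.0224
```

>>> {"api": "jog_arm", "payload": {
  "plan": [0, 0, 0, 0, 0, 0, 0, 0, 0, 0, 0, 0, 0, 0, 0, 0, 0, 0, 0, 0, 0, 0, 0, 0, 0, 0, 0, 0, 0, 0, 0, 0, 0, 0, 0, 0],
  "grip": 1
}}

```text
time: 20.57
position: [0.4625, -0.1008, 0.0034]
tool_rot: [0.0, 0.617, 0.787, -0.0]
wrist_force: [-0.1, 0.1, -0.2]
grip_width: 0.0854
```

>>> {"api": "jog_arm", "payload": {
  "plan": [0, 0, 0.1, 0, 0, 0, 0, 0, 0.2, 0, 0, 0, 0, 0, 0.35, 0, 0, 0, 0, 0, 0.45, 0, 0, 0, 0.05, 0.3, 0.45, 0, 0, 0, 0.08, 0.4, 0.45, 0, 0, 0, 0.08, 0.4, 0.45, 0, 0, 0, 0.08, 0.4, 0.3, 0, 0, 0, 0.05, 0.3, 0.2, 0, 0, 0, 0, 0, 0, 0, 0, 0]
}}

```text
time: 21.4
position: [0.4904, 0.0391, 0.2318]
tool_rot: [0.002, 0.614, 0.789, 0.004]
wrist_force: [0.7, 0.3, -0.5]
grip_width: 0.0855
```

>>> {"api": "jog_arm", "payload": {
  "plan": [0.03, 0.3, 0, 0, 0, 0, 0.03, 0.2, 0, 0, 0, 0, 0, 0, 0, 0, 0, 0, 0, 0, 0, 0, 0, 0]
}}

```text
time: 21.73
position: [0.4922, 0.0731, 0.2276]
tool_rot: [-0.0, 0.616, 0.788, -0.0]
wrist_force: [0.5, 0.2, 0.2]
grip_width: 0.0851
```

```bash
python3 sw.py; python3 wshot.py 16
python3 - <<'E'
from h import *
im,d=viewer.get_image("top");np.savez("top1.npz",im=im,d=d);im0=np.load("top0.npz")["im"]
cv2.imwrite("pics/top1.png",cv2.resize(np.vstack([im0[130:260,70:390],im[130:260,70:390]])[:,:,::-1],None,fx=2.3,fy=2.3,interpolation=cv2.INTER_CUBIC))
E
```

```text
t 21.73 pos [0.4922 0.0731 0.2276] jaw 13.91 tilt [-0.0005 -0.0004] F [0.52 0.15 0.18] M [ 0.02 -0.07  0.05] w 0.0851 j7 [-0.63  0.19  0.41  2.   -0.09  0.97  0.07]
r 0.0806 az 127.74
21.7333 [0.4922 0.0731 0.2276]
```

View pics/w16.png

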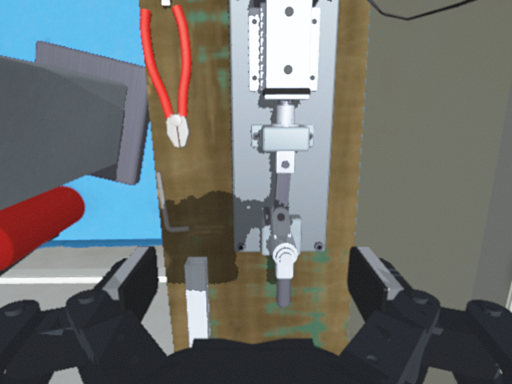

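View pics/top1.png

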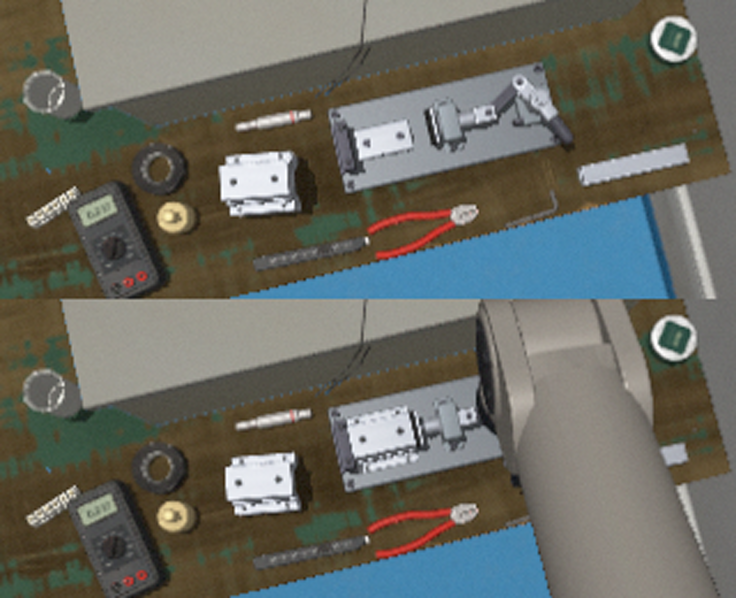

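>>> {"api": "jog_arm", "payload": {
  "plan": [-0.02, 0.25, 0.05, 0, 0, 0, -0.03, 0.35, 0.05, 0, 0, 0, -0.03, 0.35, 0.05, 0, 0, 0, 0, 0.15, 0, 0, 0, 0, 0, 0, 0, 0, 0, 0, 0, 0, 0, 0, 0, 0, 0, 0, 0, 0, 0, 0]
}}

```text
time: 22.42
position: [0.4862, 0.1587, 0.2394]
tool_rot: [0.0, 0.618, 0.786, -0.001]
wrist_force: [-0.4, 0.1, -0.6]
grip_width: 0.0855
```

```bash
python3 sw.py; python3 wshot.py 17
python3 - <<'E'
from h import *
import pickle
a=np.deg2rad(14.1);ex=np.array([np.cos(a),np.sin(a)]);ey=np.array([-np.sin(a),np.cos(a)]);o=np.array([.4823,.2428])
s,c,im,d=pickle.load(open("w17.pkl","rb"));W=cloud(d,c);z=W[...,2];x,y=W[...,0],W[...,1]
J=(W[...,:2]-o);jx=J@ex*1e3;jy=J@ey*1e3
def rect(n,m):
    k,l,stt,_=cv2.connectedComponentsWithStats(m.astype(np.uint8));m=l==1+np.argmax(stt[1:,4])
    r=cv2.minAreaRect((W[m][:,:2]*1000).astype(np.float32));p=np.array(r[0])/1e3-o;print(n,m.sum(),np.round(r[0],1),np.round(r[1],1),round(r[2],2),np.median(z[m]).round(4),"jig",(p@ex*1e3).round(1),(p@ey*1e3).round(1));return m
rect("crown",(abs(z-.060)<.005)&(abs(jx)<20.6)&(jy<-2)&(jy>-85))
rect("stop",(abs(z-.060)<.005)&(jy>1)&(jy<30)&(abs(jx)<40))
rect("flange left",(abs(z-.015)<.0028)&(jx<-26)&(jx>-38)&(jy<10)&(jy>-90)&(im.mean(-1)>195))
f=(jx<-27)&(jx>-34);
# crown x-profile, end positions by z step along jy on |jx|<10
m=(abs(z-.06)<.005)&(abs(jx)<20)
rect("lever",(z>.06)&(z<.08)&(y<.0)&(x<.58)&(x>.53))
M=W[(z>.068)&(z<.076)&(y<-.025)&(x<.58)&(x>.53)][:,:2].mean(0)-np.array([.5415,.0094]);print("stub az",np.rad2deg(np.arctan2(M[1],M[0])))
rect("tube",(abs(z-.024)<.004)&(x>.42)&(x<.5)&(y<-.03))
cv2.imwrite("pics/w17c.png",cv2.resize(im[0:200,190:390][:,:,::-1],None,fx=3,fy=3,interpolation=cv2.INTER_CUBIC))
for n in("top0.npz","top1.npz"):
    zz=np.load(n);W=cloud(zz["d"],cal("top"));x,y,z=W[...,0],W[...,1],W[...,2]
    rect(n+" stack",(z>.06)&(z<.12)&(x>.38)&(x<.5)&(y>.29)&(y<.40))
E
```

```text
t 22.42 pos [0.4862 0.1587 0.2394] jaw 13.68 tilt [-0.0005 -0.0012] F [-0.37  0.07 -0.61] M [-0.06 -0.09 -0.  ] w 0.0855 j7 [-0.75  0.2   0.36  1.95 -0.08  1.   -0.11]
r 0.1592 az 110.32
22.4167 [0.4862 0.1587 0.2394]
crown 3333 [493.2 200.4] [40.1 82.5] 14.26 0.0604 jig 0.2 -43.7
stop 898 [480.6 251.1] [61.7 14.9] 14.04 0.0604 jig 0.4 8.5
flange left 546 [461.8 191.9] [11.5 76.6] 13.31 0.0154 jig -32.2 -44.4
lever 186 [546.3 -11.7] [17.1 26.7] 14.7 0.0751 jig 0.0 -262.4
stub az -86.87432460164709
tube 446 [456.2 -75.1] [24.3 46.7] 15.4 0.0242 jig -102.7 -302.0
top0.npz stack 771 [431.5 349.6] [72.  80.7] 5.76 0.1093 jig -23.2 116.0
top1.npz stack 423 [431.5 349.4] [40.4 80.2] 5.92 0.0797 jig -23.3 115.8
```

View pics/w17c.png

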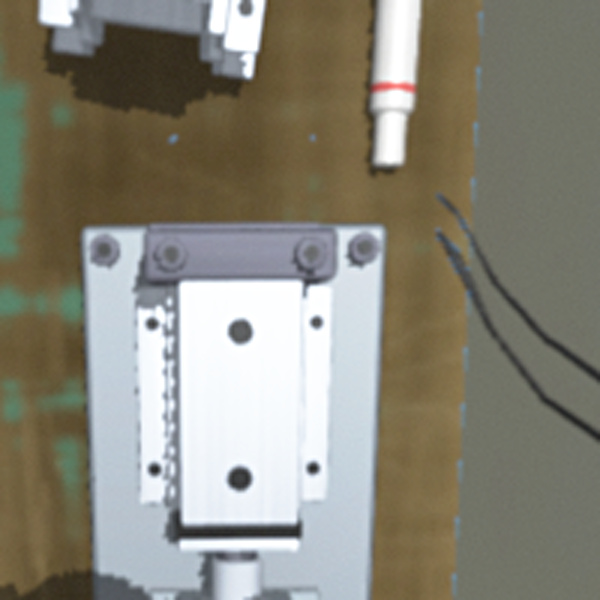

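```bash
python3 -c "
from workcell import workorder
print(workorder.close_job())"
```

```text
the job is handed in; nothing more can be done
None
```

I carried out the whole job and handed it in at about 22.5 s on the robot's clock, well inside the 53 s limit. The hand-in reports no verdict.

**What I did**
- I lifted the top bracket straight up off the stack and set it over the rail with about 8 mm left at the stop.
- I slipped the tube over the stub and swung the lever past its dead point.
- I then pulled the tube off and laid it flat, close to where it started. The gripper itself held only the bracket and the tube, never the lever.

**What my last checks showed**
- **Lever:** with the tube still on, it lay in line with the jig, at about 1.20 rad. In later pictures it was still in line after the tube came off.
- **Bracket:** seated on the plate, 0.2 mm off centre and within 0.3° of the jig's direction. It looks flush with the stop, with no gap visible.
- **Tube:** lying flat, top 24 mm above the table.
- **Stack:** the other two brackets moved by no more than about 0.2 mm in the top picture.
- **Bystanders:** those I could see looked unmoved. The arm hid part of that view, the hex key included.

**Checks that failed or disagreed**
- The final measurement of the bracket's distance from the stop was spoiled, because my search window also took in the clamp pad. That the bracket is hard on the stop rests on the picture and the locked clamp, not on a number.
- An automatic reading of the lever's direction in the last wrist picture gave −87° instead of −76°. It probably picked up only part of the stub. The picture itself showed the lever in line.

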